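# Test a pipette plunger spring at its marked height and sort it by the load

### The job

Take the pipette plunger spring from the white rack, stand it in the cup of the spring tester with its crosshead over the two height pins, so gently that the gauge rider stays well short of its limit line, and press it down until the crosshead just rests on both pins; lean on the pins firmly enough to feel them but only lightly, and hold it there for a second so the pointer can push the rider along. If the rider ends beyond the limit line, the spring is sound: stand it back in a socket of the rack; if the rider stops short of the line, put the spring in the steel kidney tray. Leave the rider where the pointer puts it and do not disturb the other things on the bench.

Things in the scene. Friction and masses are not known exactly. Their poses are not given: they have to be found in the camera images.
- spring: Plunger spring unit, 100 g, upright in a rack socket. An aluminium barrel 20 mm in diameter, 46 mm tall, foot bevelled 1.5 mm; from it rises a coil 16 mm wide that carries a steel crosshead. Grip only the barrel. Origin: centre of the barrel's foot; z up along the unit; x along the crosshead, so that fingers closing along y pass beside it.
- crosshead: Steel crossbar on the spring, 56 mm (x) x 14 mm (y) x 6 mm; slides straight down as it is pressed. Free, its underside is 57 to 69 mm above the barrel's foot; length and load differ between springs. The load rises by under 1 N/mm, to between 3 and 13 N at the height pins, where the push then rises steeply. Origin on the spring's axis; for its top use crosshead_top.
- crosshead_top (a point): Centre of the crosshead's flat top, where it is pressed; axes as the spring's.
- tester: Bench spring tester, a grey cast base 132 x 150 mm, 28 mm high, fixed; its front with the load gauge faces -x of its own frame, z is up. Origin: centre of its underside. The load cup stands at (22, 0) mm of its frame, the two height pins in front of and behind it.
- seat (a point): Centre of the floor of the tester's load cup, 40 mm above the worktop; the cup is a round dish 34 mm wide with a locating rim 23 mm inside and 5 mm deep, for the barrel's foot. It sinks 0.25 mm per newton and drives the gauge: setting the spring down with over 6 N spoils the reading. Axes as the tester's.
- pin_front (a point): Centre of the flat top of the front height pin: steel, 8 mm in diameter, 90 mm above the worktop, 22 mm from the cup's axis along -x of the tester. The pin tops mark the test height: the crosshead, lying along the tester's x, is to rest on both. More than 9 N on the pins, over and above the spring's own load, strains them.
- pin_back (a point): The same for the back pin, 22 mm from the cup's axis along +x of the tester.
- rider_edge (a point): Reading edge of the maximum rider, a small steel block with a thin steel hair on a rail along the gauge at the tester's front, 44 mm above the worktop. The black pointer pushes it along -y of the tester as the load grows, 5 mm per newton; it stays at the highest reading when the load is gone. Only the pointer may move it.
- rider (a joint): Position of the rider from zero, in m, growing towards -y of the tester: 0.005 per newton of load on the cup (0 to 0.076).
- limit_line (a point): The limit line, a fixed dark line and clip on the gauge at 0.045 m of rider travel (9 N). A rider further along -y of the tester than this means a sound spring; one that has stopped short means a weak one. Within 2 mm of the line either verdict is accepted.
- rack: White plastic rack, 120 x 64 mm (its x, y), 30 mm high, fixed, with two round sockets. Origin: centre of its underside.
- rack_hole0 (a point): Centre of the mouth of the first socket (at x = -28 mm of the rack), level with the rack's top; 23 mm in diameter, 8 mm deep, bevelled. The spring starts in it.
- rack_hole1 (a point): The same for the second, empty socket (at x = +28 mm of the rack).
- tray: Steel kidney tray, long and narrow with cut corners, 68 mm (its x) by 150 mm (its y), rim 22 mm high, floor 2 mm thick, fixed. Origin: centre of its underside.
- beaker: Bystander: glass beaker, 46 mm wide, 58 mm tall; origin under its centre.
- oil_bottle: Bystander: brown dropper bottle, 34 mm wide, 70 mm tall; origin under its centre.
- petri_dish: Bystander: petri dish, 64 mm wide, 15 mm tall; origin under its centre.
- forceps: Bystander: steel forceps lying on the bench, 128 mm long, 9 mm high; origin under its centre.
Things that resemble listed ones, but are neither listed nor needed, are in the scene too. Leave any blue look-alike of the rack alone.

How it is judged:
By the outcome, as a careful person would: the job done as asked, in the order asked, and still so for the second after the job is handed in, with the robot touching nothing.
It also fails if it takes over 72 s, if anything falls off the work surface, if the arm or the gripper's body presses on something with over 40 N, if the wrist force passes 120 N, or if a joint passes its speed limit or range.

### The arm

A 7-joint arm with a two-finger parallel gripper is mounted at the origin on a cart in front of the work surface, level with it; the furniture and walls round the work are solid. World frame = base frame: x ahead of the robot, y to its left, z up, the work surface at z = 0. Lengths are in mm, angles in degrees, forces in N, time in s.
With the tool pointing down it reaches from about 400 to 875 mm from the base axis. Payload 4.4 kg.
Tool frame: the origin (TCP) lies on the centre line of the jaws, within the pads' length; the fingertips stand 17 mm ahead of it and the grasp point (between the pads) lies 2 mm behind it (bot.tcp_to_tips is the distance from the TCP to the fingertips, in mm); z points along the fingers, x is the direction in which the jaws open and shut, and the axes are right-handed (so a half turn about z gives the same grasp; the last joint's range is limited). The gripper opens to 85 mm and grips with 20 to 120 N. Pads are 22 mm wide; open, the fingers measure 114 mm over their backs; the gripper's body (76 mm by 85 mm) begins 54 mm behind the grasp point. The pads swing forward as they close: fully open they stand 13 mm farther back than shut.
Start: joints at [63.61, 36.005, 2.206, 86.941, -1.547, 57.084, -1.146], TCP at [250.033, -600.001, 248.313] pointing down, gripper open.
Joint ranges: [-175.42, 175.42], [-21.48, 121.26], [-71.46, 75.88], [10.55, 141.38], [-63.04, 243.04], [13.31, 113.54], [-168.57, 168.57]. Speed limits (degrees/s): [147.25, 147.25, 180, 180, 180, 180, 180].

### API

Orientations are given as a 3x3 rotation matrix whose columns are the frame's x, y, z axes.
In Python, from workcell import monitor, read_camera, camera_params, bot, finder gives the robot as it stands.
- The arm moves only by the tool servo_tool, never from a script. Its argument "increments" is one flat list of numbers, 5 for each row, row after row: the shift along the tool's x, y, z in mm, then the turn about the tool's z in degrees, then the opening, from 0 (shut) to 1 (fully open). In form: [x, y, z, yaw, hand, x, y, z, yaw, hand, ...]. A call has 1 to 5 rows; each row shifts and turns the commanded pose from where the row before left it, along the tool's axes as they then stand; what a row does not reach is not made up. A row lasts 1/12 s, in which the tool goes at most 41.7 mm and 7.16 degrees, less where a joint would pass 70% of its speed; a pose out of reach is approached as far as the arm can. A call with a gripper value outside its range is refused whole. The fingers move at their own pace and stop on an object; "force" is the grip in N (left out, the last holds). Time passes only in rows, so rows that do not move let the fingers close. It gives the time, the measured TCP pose, the force and the opening at its end, in the units of the state.
- monitor.get_obs(): the state, without advancing time (a new reading comes with each control period).
- read_camera(name): name is "scene" or "side" or "wrist"; returns (picture, depth): 420x560x3 uint8, red, green, blue; 420x560 float32, mm along the optical axis (not along the pixel's ray), 0 where there is no reading.
- camera_params(name): a dict with "K" (3x3 intrinsics, pixels), "k1" (the pictures are not rectified: a ray, as slopes to the right and down, at radius r is drawn at 1 + k1 r^2 times it, then the intrinsics apply), "R" (3x3) and "t" (3): a world point X has camera coordinates R X + t; the wrist camera has in their place "tool_from_camera" (4x4, takes a point from camera to tool coordinates, whose origin is the TCP and whose axes are the tool frame's). Camera axes: x right, y down, z forward; pixel columns grow to the right and rows downward; lengths in mm; the calibration is good to about 2 mm. A picture is of the moment at which its call begins: read the wrist's pose just before it. camera_params takes no time and is no camera call.
- bot.finish_job(): hands the job in, once; it reports no verdict.
Trained networks look in the newest picture that a camera, given by its name, has taken for a name from the list of things; names that differ only in an ending like _2 or _b are one class to them, and where a whole thing is asked for, a point or a joint stands for the part that bears it (a point fixed in the world has none). Each returns a list of dicts, best first, with "conf" (0 to 1); they miss things now and then, are a little off and sometimes report something else, mostly with a low value. They report only what shows in the picture. A call takes as long as a camera call. They do not tell look-alikes from the thing itself.
- finder.search_frame(target, camera): "rect" ([left, top, width, height] in pixels, round what is visible of it).
- finder.trace(target, camera): "mask" (420x560 bool, what is visible of it) and "rect" ([left, top, width, height] in pixels, round what is visible of it).
The state is a dict: "clock": time; "joints": joint angles; "joint_velocities": joint speeds; "effort": joint torques, N m; "tcp_pos": TCP position; "orientation": TCP orientation; "ft_force": force on the tool from outside, world axes, zero at the start; "ft_torque": the same for the moment, N m; "gripper_width": finger opening in mm.
Only numpy, scipy, OpenCV 4.12 (cv2) and the standard library are available. Lean on these libraries where they do the work, as an engineer would, in place of code of your own. Each camera call takes 0.05 s, during which the arm holds its last target.

## Working session

There is one attempt and no reset: what is moved stays moved. The work goes in short steps, Python scripts to look and compute and a tool call to move; the robot and the scene stay as the last step left them, time stands still between calls to the robot, and variables do not carry over. Pictures are saved under pics/ and viewed, and the job is handed in when it is done.

Besides the shell and the picture viewer there is one more tool, called by a JSON object that holds its "op" and its "data". servo_tool: Moves the arm, as the interface text tells. Its arguments: {"type":"object","properties":{"increments":{"type":"array"},"force":{"type":"number"}},"required":["increments"]}

```bash
ls; mkdir -p pics; cat > h.py <<'E'
import numpy as np, cv2
from workcell import monitor, read_camera, camera_params, bot, finder
def st():
    o=monitor.get_obs(); return o
def save(n,im): cv2.imwrite('pics/'+n+'.png',cv2.cvtColor(im,cv2.COLOR_RGB2BGR))
def cam(name,o=None):
    p=camera_params(name);K=np.array(p['K'])
    if name=='wrist':
        T=np.array(p['tool_from_camera']);W=np.eye(4);W[:3,:3]=np.array(o['orientation']);W[:3,3]=o['tcp_pos'];M=W@T
    else:
        M=np.eye(4);R=np.array(p['R']);M[:3,:3]=R.T;M[:3,3]=-R.T@np.array(p['t'])
    return K,p['k1'],M
def ray(c,u,v):
    K,k1,M=c
    d=cv2.undistortPoints(np.array([[[u,v]]],float),K,np.array([k1,0,0,0.]))[0,0]
    return np.array([d[0],d[1],1.])
def pt_depth(c,u,v,z): return c[2][:3,:3]@(ray(c,u,v)*z)+c[2][:3,3]
def pt_plane(c,u,v,h):
    d=c[2][:3,:3]@ray(c,u,v);o=c[2][:3,3]; return o+d*(h-o[2])/d[2]
def proj(c,X):
    K,k1,M=c; Y=M[:3,:3].T@(np.array(X,float)-M[:3,3]); x,y=Y[0]/Y[2],Y[1]/Y[2]; s=1+k1*(x*x+y*y)
    return np.array([K[0,0]*x*s+K[0,2],K[1,1]*y*s+K[1,2]])
E
python3 - <<'E'
from h import *
np.set_printoptions(precision=2,suppress=True)
o=st();print(o)
for n in ['scene','side','wrist']:
    im,d=read_camera(n);save('a_'+n,im);np.save('a_'+n+'_d.npy',d)
    c=cam(n,o);print(n,c[2],c[0])
E
```

```text
pics
{'clock': 0.0, 'joints': array([63.61, 36.06,  2.2 , 87.  , -1.55, 57.08, -1.15]), 'joint_velocities': array([ 0.09, -0.01,  0.01, -0.05, -0.06,  0.06, -0.01]), 'effort': array([ -0.  , -56.34,   1.23, -19.34,   0.01,   0.01,  -0.  ]), 'tcp_pos': array([ 249.8 , -599.43,  247.39]), 'orientation': array([[ 0.38, -0.92, -0.  ],
       [-0.92, -0.38,  0.  ],
       [-0.  ,  0.  , -1.  ]]), 'ft_force': array([ 0.31, -0.48,  0.37]), 'ft_torque': array([-0.07, -0.01,  0.06]), 'gripper_width': 85.3799383256166}
scene [[ -0.76  -0.3    0.57  18.98]
 [ -0.65   0.39  -0.66 624.59]
 [ -0.02  -0.87  -0.49 561.22]
 [  0.     0.     0.     1.  ]] [[430.63   0.   277.05]
 [  0.   430.63 210.26]
 [  0.     0.     1.  ]]
side [[   1.     -0.01   -0.03  577.9 ]
 [   0.03   -0.51    0.86 -964.74]
 [  -0.02   -0.86   -0.51  652.46]
 [   0.      0.      0.      1.  ]] [[538.55   0.   279.78]
 [  0.   538.55 209.66]
 [  0.     0.     1.  ]]
wrist [[   0.38   -0.88   -0.29  324.9 ]
 [  -0.92   -0.37   -0.12 -568.6 ]
 [  -0.      0.32   -0.95  372.25]
 [   0.      0.      0.      1.  ]] [[336.95   0.   272.13]
 [  0.   336.95 208.04]
 [  0.     0.     1.  ]]
```

View pics/a_scene.png

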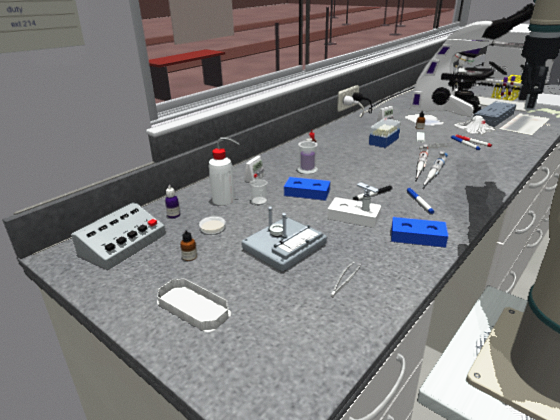

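View pics/a_side.png

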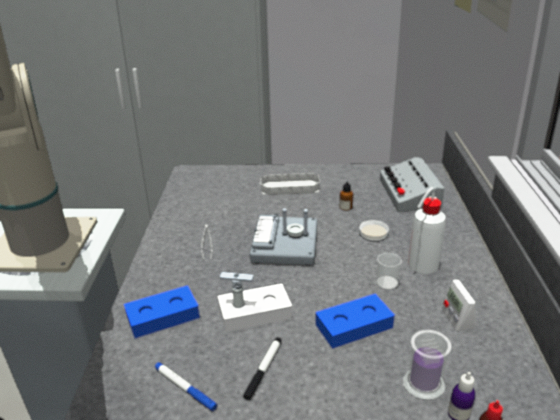

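View pics/a_wrist.png

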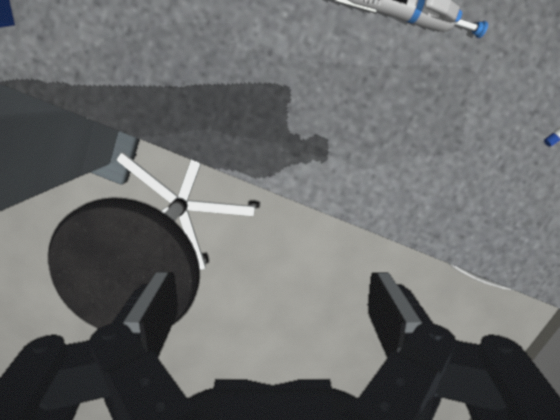

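The side view shows the white rack at about (255,303) with the spring unit at (238,292) and its crosshead at (236,276). The blue racks at (162,310) and (355,320) are look-alikes to leave alone. The tester is at (285,240) and the tray at (290,185). I'll locate these now.

```bash
python3 - <<'E'
from h import *
np.set_printoptions(precision=1,suppress=True)
o=st()
for n in ['side','scene']:
    c=cam(n); im,d=read_camera(n)
    for t in ['spring','crosshead','tester','rack','tray','rider_edge','limit_line','beaker','oil_bottle','petri_dish','forceps']:
        for r in finder.trace(t,n)[:3]:
            m=r['mask']&(d>0); v,u=np.nonzero(m)
            if len(u)==0: print(n,t,r['rect'],r['conf']);continue
            P=np.array([pt_depth(c,a,b,d[b,a]) for a,b in zip(u,v)])
            hi=np.percentile(P[:,2],90)
            print(n,t,np.round(r['conf'],2),r['rect'],len(u),'med',np.median(P,0),'lo',np.percentile(P,3,axis=0),'hi',np.percentile(P,97,axis=0))
im,_=read_camera('side');save('b_side',cv2.resize(im[200:330,100:340],None,fx=3.3,fy=3.3,interpolation=cv2.INTER_CUBIC))
im,_=read_camera('scene');save('b_scene',cv2.resize(im[150:350,140:400],None,fx=3,fy=3,interpolation=cv2.INTER_CUBIC))
E
```

```text
side spring 0.75 [219.7, 269.8, 35.4, 37.8] 533 med [ 470.5 -238.5   73.8] lo [ 445.7 -243.7    0.9] hi [ 493.7 -166.8   92.8]
side spring 0.32 [220.7, 286.9, 73.7, 44.1] 2234 med [ 503.9 -242.5   27.6] lo [ 444.  -269.9    1.1] hi [ 556.9 -191.2   30.6]
side crosshead 0.7 [220.0, 271.1, 33.8, 19.2] 285 med [ 470.8 -236.8   90.4] lo [ 446.4 -242.8   68.6] hi [ 496.1 -225.5   93. ]
side crosshead 0.64 [249.6, 212.0, 70.5, 50.1] 3042 med [548.5 -33.2  27.6] lo [486.7 -83.8   6.7] hi [609.9  55.3  61. ]
side tester 0.92 [246.4, 207.8, 70.1, 56.0] 2942 med [548.  -34.8  27.7] lo [487.3 -83.9   9.6] hi [607.9  52.1  61.5]
side rack 0.78 [316.3, 293.4, 76.6, 54.2] 2730 med [ 670.9 -271.5   27.7] lo [ 613.8 -309.9    1.5] hi [ 732.2 -223.2   31.1]
side rack 0.73 [224.0, 272.8, 28.4, 17.1] 321 med [ 470.  -236.6   90.1] lo [ 446.5 -242.8   -1.6] hi [ 495.7 -107.5   93. ]
side rack 0.67 [218.3, 284.2, 75.5, 46.1] 2232 med [ 503.6 -242.    27.7] lo [ 442.6 -269.8    2.2] hi [ 556.9 -190.6   30.6]
side limit_line 0.81 [251.9, 208.2, 69.2, 58.2] 2944 med [547.7 -33.9  27.7] lo [486.8 -83.8   9.6
[... 1814 characters left out ...]
7.8, 27.4] 356 med [ 735.6 -128.8   36.6] lo [ 723.  -160.1    1.5] hi [ 764.7 -117.9   54.1]
scene beaker 0.6 [239.2, 207.7, 86.2, 64.5] 2657 med [521.9  15.8  26.4] lo [478.3 -67.3   8.4] hi [603.2  70.4  47.1]
scene oil_bottle 0.77 [177.6, 228.1, 24.0, 31.8] 374 med [681.3 161.5  32. ] lo [673.3 144.8   1.6] hi [697.  171.1  60. ]
scene oil_bottle 0.67 [242.0, 208.0, 86.4, 66.6] 2678 med [522.2  13.7  26.4] lo [477.9 -65.2   8.3] hi [604.6  70.4  50.9]
scene petri_dish 0.56 [198.7, 220.1, 25.5, 15.4] 379 med [733.2  45.4  12.4] lo [709.4  15.3  -1.9] hi [768.4  70.7  14.6]
scene forceps 0.5 [333.7, 265.4, 18.6, 33.1] 99 med [366.4  30.6   2.7] lo [364.4 -30.7  -1.8] hi [390.8  63.6   8. ]
```

View pics/b_side.png

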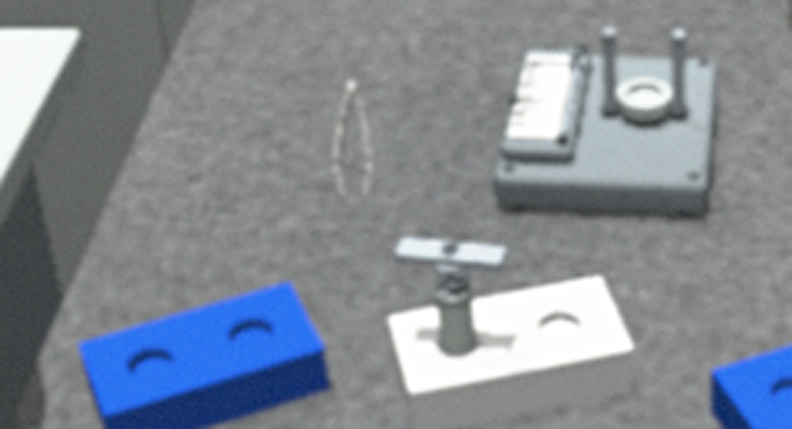

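View pics/b_scene.png

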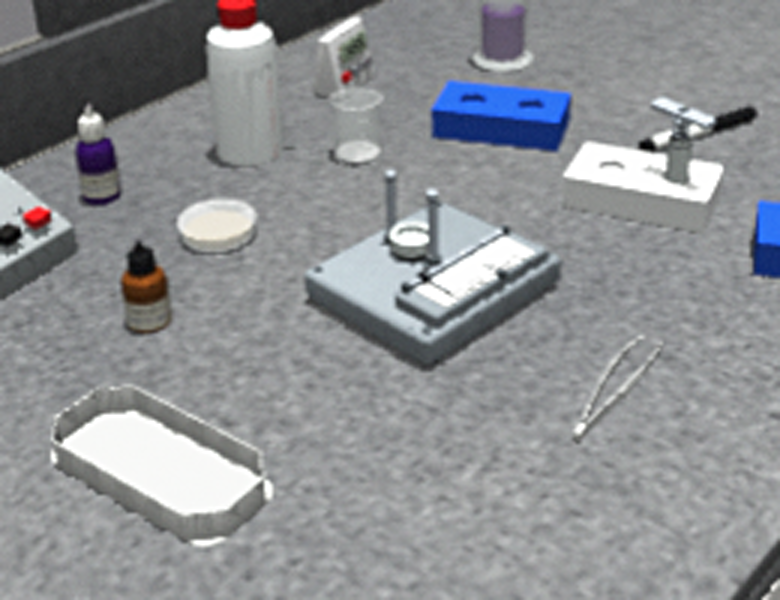

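{"op": "servo_tool", "data": {"increments": [-24,-33,0,0,0.7,-24,-33,0,0,0.7,-24,-33,0,0,0.7,-24,-33,0,0,0.7,-24,-33,0,0,0.7]}}

```text
clock: 1.87
tcp_pos: [356.9, -424.2, 248.5]
orientation: [[0.384, -0.923, 0.0], [-0.923, -0.384, -0.0], [0.0, -0.0, -1.0]]
ft_force: [0.9, 0.5, 0.1]
gripper_width: 59.5
```

{"op": "servo_tool", "data": {"increments": [-24,-33,0,0,0.7,-24,-33,0,0,0.7,-24,-33,0,0,0.7,-24,-33,0,0,0.7,-24,-33,0,0,0.7]}}

```text
clock: 2.28
tcp_pos: [463.2, -249.8, 248.7]
orientation: [[0.384, -0.923, 0.001], [-0.923, -0.384, -0.0], [0.001, -0.0, -1.0]]
ft_force: [0.6, -0.1, -0.7]
gripper_width: 60.0
```

{"op": "servo_tool", "data": {"increments": [0,0,0,7,0.7,0,0,0,7,0.7,0,0,0,7,0.7,0,0,0,5,0.7,0,0,0,0,0.7]}}

```text
clock: 2.7
tcp_pos: [462.5, -251.3, 248.4]
orientation: [[-0.061, -0.998, 0.0], [-0.998, 0.061, -0.0], [0.0, -0.0, -1.0]]
ft_force: [0.7, 0.3, 0.6]
gripper_width: 59.8
```

```bash
python3 - <<'E'
from h import *
np.set_printoptions(precision=1,suppress=True)
o=st();print(o['tcp_pos'],o['orientation'])
im,d=read_camera('wrist');save('c_wrist',im);np.save('c_d.npy',d)
import pickle;pickle.dump(o,open('c_o.pkl','wb'));np.save('c_im.npy',im)
c=cam('wrist',o)
for t in ['crosshead','spring','rack','tester']:
    for r in finder.trace(t,'wrist')[:3]:
        m=r['mask']&(d>0); v,u=np.nonzero(m)
        P=np.array([pt_depth(c,a,b,d[b,a]) for a,b in zip(u,v)])
        top=P[P[:,2]>np.percentile(P[:,2],97)-4]
        if t=='rack': top=P[abs(P[:,2]-30)<4]
        rr=cv2.minAreaRect(top[:,:2].astype(np.float32)) if len(top)>4 else None
        print(t,np.round(r['conf'],2),r['rect'],'med',np.median(P,0),'top',np.median(top,0) if len(top) else 0,rr)
E
```

```text
[ 462.5 -251.3  248.4] [[-0.1 -1.   0. ]
 [-1.   0.1 -0. ]
 [ 0.  -0.  -1. ]]
crosshead 0.7 [238.9, 155.1, 20.2, 61.8] med [ 471.3 -232.7   91.7] top [ 471.9 -232.6   91.8] ((470.05364990234375, -232.21742248535156), (14.013097763061523, 56.19315719604492), 81.78010559082031)
crosshead 0.49 [0.0, 42.2, 113.5, 133.0] med [546.6 -36.4  28.2] top [546.  -10.8  44.1] ((532.4622802734375, -26.70675277709961), (86.30547332763672, 109.68728637695312), 72.24189758300781)
spring 0.93 [241.3, 153.9, 21.1, 64.1] med [ 472.1 -233.2   91.7] top [ 472.1 -232.8   91.8] ((470.51251220703125, -232.34144592285156), (13.931612968444824, 55.25462341308594), 81.73828125)
spring 0.4 [0.5, 38.7, 116.5, 137.1] med [546.7 -36.4  28.2] top [546.2 -10.8  44.1] ((532.4622802734375, -26.70675277709961), (86.30547332763672, 109.68728637695312), 72.24189758300781)
rack 0.91 [249.0, 0.0, 70.9, 30.3] med [ 620.7 -266.8   28.8] top [ 621.2 -264.7   29.2] ((616.2183227539062, -271.9811096191406), (59.47294616699219, 23.910945892333984), 86.84999084472656)
rack 0.89 [190.0, 77.1, 100.1, 131.0] med [ 507.9 -221.    29.3] top [ 504.9 -222.3   29.4] ((496.46539306640625, -223.81314086914062), (120.60563659667969, 64.77078247070312), 16.830610275268555)
rack 0.56 [216.2, 231.3, 96.8, 101.3] med [ 340.5 -236.1   28.9] top [ 335.4 -235.9   29.2] ((330.7823791503906, -236.359619140625), (121.76019287109375, 64.91993713378906), 26.8144588470459)
tester 0.92 [0.5, 41.0, 112.8, 132.4] med [546.9 -36.7  28.1] top [546.1 -10.8  44.1] ((532.4622802734375, -26.70675277709961), (86.30547332763672, 109.68728637695312), 72.24189758300781)
```

View pics/c_wrist.png

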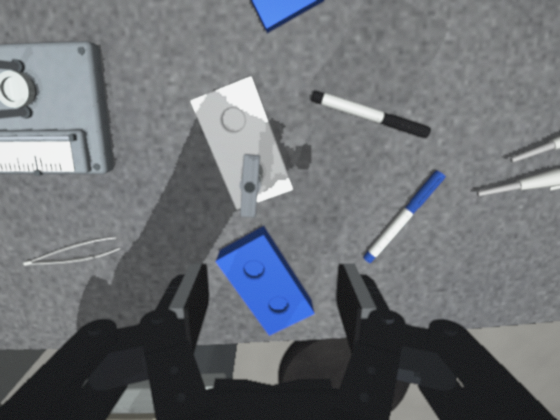

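The only spring unit stands in the white rack, with its crosshead at (249,187) in the wrist view. It sits on socket 0 of that rack, and the blue racks are empty. I'll move above it.

{"op": "servo_tool", "data": {"increments": [0,0,0,4.7,0.7,-10,-2.4,25,0,0.7,-10,-2.3,30,0,0.7,0,0,30,0,0.7,0,0,30,0,0.7]}}

```text
clock: 3.37
tcp_pos: [470.4, -231.8, 132.5]
orientation: [[-0.138, -0.99, 0.002], [-0.99, 0.138, 0.0], [-0.0, -0.002, -1.0]]
ft_force: [0.1, -0.1, 0.1]
gripper_width: 59.8
```

```bash
python3 - <<'E'
from h import *
np.set_printoptions(precision=1,suppress=True)
o=st();print(o['tcp_pos'],o['orientation'],o['ft_force'])
im,d=read_camera('wrist');save('d_wrist',im)
c=cam('wrist',o)
for t in ['crosshead']:
    for r in finder.trace(t,'wrist')[:2]:
        m=r['mask']&(d>0); v,u=np.nonzero(m)
        P=np.array([pt_depth(c,a,b,d[b,a]) for a,b in zip(u,v)])
        top=P[P[:,2]>np.percentile(P[:,2],97)-4]
        rr=cv2.minAreaRect(top[:,:2].astype(np.float32))
        print(t,np.round(r['conf'],2),r['rect'],'top',np.median(top,0),rr)
E
```

```text
[ 470.4 -231.8  132.5] [[-0.1 -1.   0. ]
 [-1.   0.1  0. ]
 [-0.  -0.  -1. ]] [ 0.1 -0.1  0.1]
crosshead 0.74 [254.6, 201.9, 34.8, 95.0] top [ 473.  -232.8   91.6] ((470.5504455566406, -232.50186157226562), (13.728909492492676, 55.61262130737305), 81.67999267578125)
```

View pics/d_wrist.png

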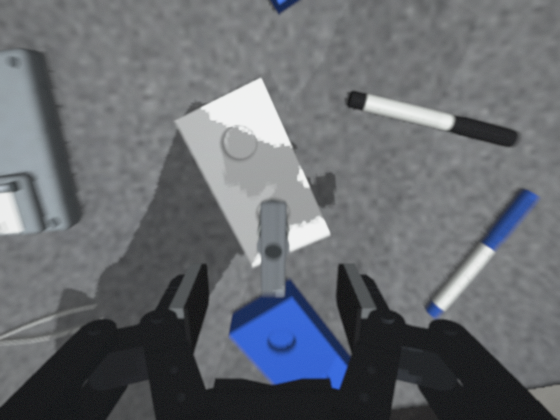

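The crosshead at (273,250) lies centred between the fingers. I'll descend beside it.

{"op": "servo_tool", "data": {"increments": [0.6,0,30,0.2,0.7,0,0,30,0,0.7,0,0,18,0,0.7,0,0,4.5,0,0.7,0,0,0,0,0.7]}}

```text
clock: 3.88
tcp_pos: [469.8, -233.3, 51.0]
orientation: [[-0.144, -0.99, -0.0], [-0.99, 0.144, 0.0], [-0.0, 0.001, -1.0]]
ft_force: [0.2, -0.6, 0.3]
gripper_width: 60.1
```

{"op": "servo_tool", "data": {"increments": [0,0,0,0,0.1,0,0,0,0,0.1,0,0,0,0,0.1,0,0,0,0,0.1,0,0,0,0,0.1], "force": 30}}

```text
clock: 4.3
tcp_pos: [470.7, -233.4, 52.4]
orientation: [[-0.144, -0.99, 0.003], [-0.99, 0.144, -0.001], [0.001, -0.003, -1.0]]
ft_force: [-0.1, 0.8, 6.5]
gripper_width: 18.6
```

{"op": "servo_tool", "data": {"increments": [0,0,0,0,0.1,0,0,0,0,0.1,0,0,0,0,0.1]}}

```text
clock: 4.55
tcp_pos: [470.7, -233.4, 52.4]
orientation: [[-0.144, -0.99, 0.003], [-0.99, 0.144, -0.001], [0.001, -0.003, -1.0]]
ft_force: [-0.4, 0.7, 5.7]
gripper_width: 18.8
```

```bash
python3 - <<'E'
from h import *
np.set_printoptions(precision=2,suppress=True)
o=st();print(o['tcp_pos'],o['orientation'],o['ft_force'],o['ft_torque'],o['gripper_width'],bot.tcp_to_tips)
im,d=read_camera('side');save('e_side',cv2.resize(im[200:340,150:340],None,fx=4,fy=4,interpolation=cv2.INTER_CUBIC))
im,d=read_camera('wrist');save('e_wrist',im)
E
```

```text
[ 470.75 -233.37   52.4 ] [[-0.14 -0.99  0.  ]
 [-0.99  0.14 -0.  ]
 [ 0.   -0.   -1.  ]] [-0.45  0.66  5.67] [0.14 0.15 0.  ] 18.750381047070828 17.0
```

View pics/e_side.png

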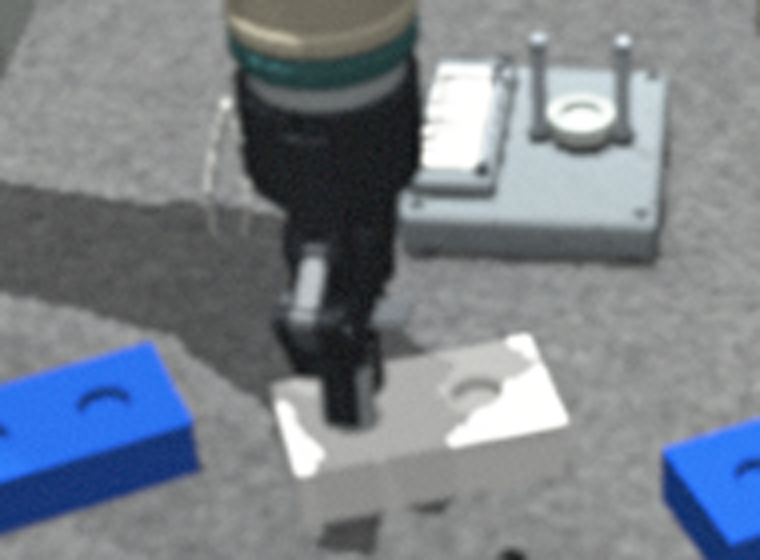

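View pics/e_wrist.png

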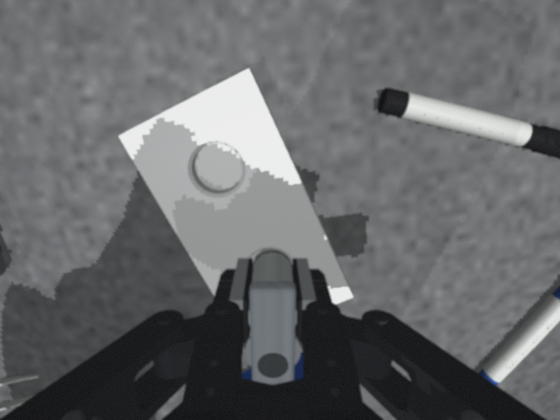

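Gripped; both fingers are on the barrel, and the 6 N upward load is probably closing preload against the socket. I'll lift straight up.

{"op": "servo_tool", "data": {"increments": [0,0,-3,0,0.1,0,0,-5,0,0.1,0,0,-15,0,0.1,0,0,-25,0,0.1,0,0,0,0,0.1]}}

```text
clock: 5.07
tcp_pos: [471.7, -234.1, 102.4]
orientation: [[-0.144, -0.99, 0.005], [-0.99, 0.144, -0.003], [0.002, -0.006, -1.0]]
ft_force: [0.3, 0.1, -0.2]
gripper_width: 19.0
```

{"op": "servo_tool", "data": {"increments": [0,0,-25,0,0.1,0,0,-25,0,0.1,0,0,-25,0,0.1,0,0,0,0,0.1,0,0,0,0,0.1]}}

```text
clock: 5.48
tcp_pos: [470.5, -233.3, 175.1]
orientation: [[-0.144, -0.99, 0.003], [-0.99, 0.144, -0.001], [0.001, -0.003, -1.0]]
ft_force: [-1.1, -0.7, -1.6]
gripper_width: 18.2
```

```bash
python3 - <<'E'
from h import *
np.set_printoptions(precision=2,suppress=True)
o=st();print(o['tcp_pos'],o['orientation'],o['ft_force'],o['gripper_width'])
im,d=read_camera('side');save('f_side',cv2.resize(im[140:340,150:350],None,fx=3,fy=3,interpolation=cv2.INTER_CUBIC))
im,d=read_camera('wrist');save('f_wrist',im);np.save('f_im.npy',im)
c=cam('wrist',o)
for r in finder.trace('crosshead','wrist')[:2]:
        m=r['mask']&(d>0); v,u=np.nonzero(m)
        P=np.array([pt_depth(c,a,b,d[b,a]) for a,b in zip(u,v)])
        R=np.array(o['orientation']);Q=(P-o['tcp_pos'])@R
        print(r['conf'],r['rect'],np.median(Q,0),np.percentile(Q,[3,97],axis=0))
E
```

```text
[ 470.46 -233.26  175.07] [[-0.14 -0.99  0.  ]
 [-0.99  0.14 -0.  ]
 [ 0.   -0.   -1.  ]] [-1.08 -0.71 -1.57] 18.199512380842
```

View pics/f_wrist.png

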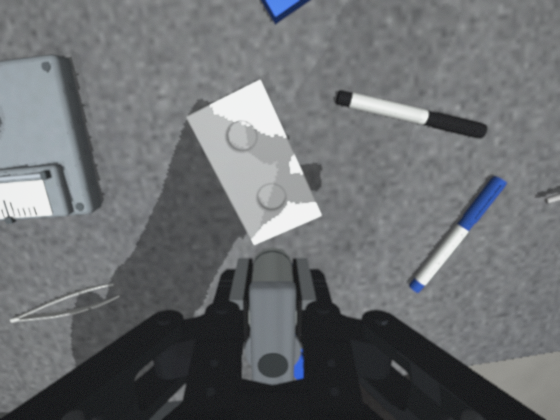

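View pics/f_side.png

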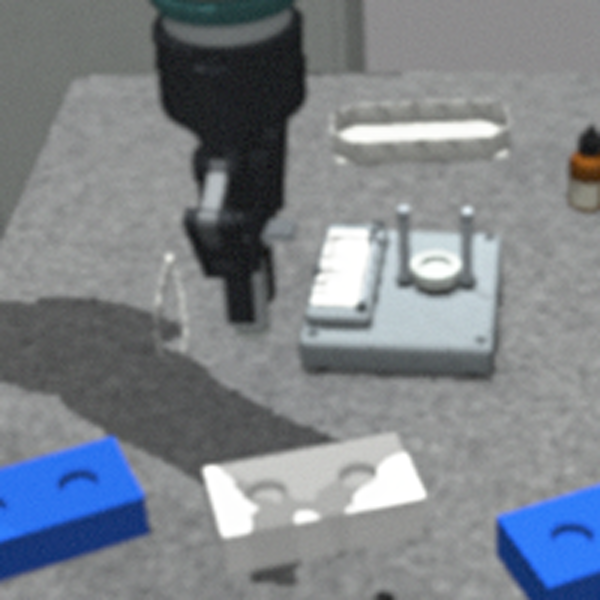

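{"op": "servo_tool", "data": {"increments": [-30,-1,0,0,0.1,-40,-1,0,0,0.1,-40,-1,0,0,0.1,-40,-1,0,0,0.1,-40,-1,0,0,0.1]}}

```text
clock: 6.05
tcp_pos: [501.1, -44.0, 172.5]
orientation: [[-0.145, -0.989, -0.003], [-0.989, 0.145, 0.0], [0.0, 0.003, -1.0]]
ft_force: [1.4, -0.0, -1.0]
gripper_width: 18.5
```

{"op": "servo_tool", "data": {"increments": [-30,-1,0,0,0.1,-11,0,0,0,0.1,0,0,0,0,0.1,0,0,0,0,0.1]}}

```text
clock: 6.38
tcp_pos: [508.2, -5.6, 172.9]
orientation: [[-0.143, -0.99, -0.002], [-0.99, 0.143, -0.001], [0.001, 0.002, -1.0]]
ft_force: [-0.3, -0.5, -0.9]
gripper_width: 18.5
```

```bash
python3 - <<'E'
from h import *
import pickle
np.set_printoptions(precision=2,suppress=True)
o=st();print(o['tcp_pos'],o['orientation'],o['ft_force'],o['gripper_width'])
im,d=read_camera('wrist');save('g_wrist',im);np.save('g_im.npy',im);np.save('g_d.npy',d);pickle.dump(o,open('g_o.pkl','wb'))
c=cam('wrist',o)
for r in finder.trace('tester','wrist')[:1]:
        m=r['mask']&(d>0); v,u=np.nonzero(m)
        P=np.array([pt_depth(c,a,b,d[b,a]) for a,b in zip(u,v)])
        np.save('g_P.npy',P)
        print(r['conf'],r['rect'])
        b=P[abs(P[:,2]-28)<3]; print('base',len(b),np.median(b,0),cv2.minAreaRect(b[:,:2].astype(np.float32)))
        for lo,hi in [(37,42),(42.5,47),(47,80),(82,95)]:
            q=P[(P[:,2]>lo)&(P[:,2]<hi)]; print(lo,hi,len(q),np.median(q,0) if len(q) else 0,q.min(0) if len(q) else 0,q.max(0) if len(q) else 0)
        h=P[P[:,2]>82]; print(h[::max(1,len(h)//40)])
E
```

```text
[508.23  -5.57 172.89] [[-0.14 -0.99 -0.  ]
 [-0.99  0.14 -0.  ]
 [ 0.    0.   -1.  ]] [-0.26 -0.52 -0.94] 18.49968903594902
0.69 [163.8, 59.2, 195.5, 171.0]
base 19286 [571.52 -12.01  27.26] ((548.2355346679688, -5.2733154296875), (147.90843200683594, 130.13279724121094), 85.72018432617188)
37 42 7423 [509.57  -5.39  39.87] [482.62 -63.42  37.  ] [590.01  59.1   42.  ]
42.5 47 1709 [554.9   -6.02  44.36] [483.97 -58.77  42.51] [590.66  52.24  46.97]
47 80 214 [529.22  26.4   51.5 ] [517.39 -58.2   47.01] [593.13  50.82  79.62]
82 95 302 [588.28  -7.31  89.09] [543.78 -12.87  83.33] [595.61  -1.75  91.6 ]
[[595.61  -9.16  85.04]
 [594.94  -9.22  88.84]
 [594.7   -6.85  89.69]
 [594.08 -10.95  90.95]
 [593.99  -7.9   89.21]
 [593.38 -11.99  90.  ]
 [593.35  -8.4   89.28]
 [592.77 -12.45  88.76]
 [592.69  -8.94  90.54]
 [592.18 -12.87  84.88]
 [592.14  -8.83  89.87]
 [591.62 -12.78  84.65]
 [591.6   -8.7   88.91]
 [591.04 -12.7   84.88]
 [591.05  -8.59  88.35]
 [590.48 -12.59  83.87]
 [590.47  -8.58  90.18]
 [590.35  -5.54  89.44]
 [589.75  -9.62  89.15]
 [589.53  -7.19  89.14]
 [588.93 -11.24  87.78]
 [588.54 -10.02  89.06]
 [587.95  -9.75  83.73]
 [551.05  -7.9   83.78]
 [551.16  -7.35  87.41]
 [551.37  -5.56  90.53]
 [550.57  -2.81  87.62]
 [550.06  -7.2   88.28]
 [550.31  -3.5   90.08]
 [549.64  -7.8   89.82]
 [549.44  -3.96  89.27]
 [548.65  -8.9   88.86]
 [548.48  -5.06  88.47]
 [547.94  -9.43  88.91]
 [547.86  -5.61  88.98]
 [547.86  -1.82  89.41]
 [547.01  -6.1   88.33]
 [547.08  -2.97  89.54]
 [546.24  -7.26  88.5 ]
 [546.01  -4.69  88.74]
 [545.86  -2.13  89.31]
 [545.17  -6.48  89.04]
 [544.74  -5.79  89.57]
 [543.78  -6.26  88.5 ]]
```

View pics/g_wrist.png

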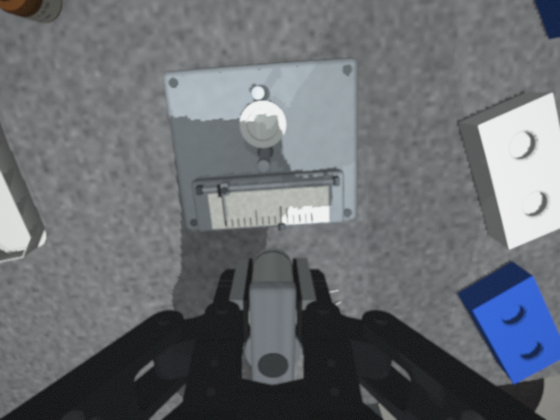

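The tester is seen squarely: back pin at (259,92), front pin at (263,165), cup at (263,127), rider by the hair at (223,190). I'll refine the cup position and check the camera bias against the held crosshead's centre mark at (272,365).

```bash
python3 - <<'E'
from h import *
import pickle
from scipy.optimize import least_squares
np.set_printoptions(precision=2,suppress=True)
o=pickle.load(open('g_o.pkl','rb'));c=cam('wrist',o);d=np.load('g_d.npy');im=np.load('g_im.npy')
R=np.array(o['orientation']);t=o['tcp_pos']
for z in (-38,-40,-42):
    print(z,'proj crosshead ctr',proj(c,R@np.array([0,0,z])+t))
for uv in [(272,365),(270,330),(272,300)]:
    print(uv,d[uv[1],uv[0]],(pt_depth(c,*uv,d[uv[1],uv[0]])-t)@R)
P=np.load('g_P.npy')
q=P[(P[:,2]>43)&(P[:,2]<47)&(np.hypot(P[:,0]-570,P[:,1]+7)<22)]
print(len(q),q.min(0),q.max(0),cv2.minEnclosingCircle(q[:,:2].astype(np.float32)))
for lo,hi in[(580,600),(540,556)]:
    p=P[(P[:,2]>87.5)&(P[:,0]>lo)&(P[:,0]<hi)];print(len(p),cv2.minEnclosingCircle(p[:,:2].astype(np.float32)),p.mean(0))
q=P[(P[:,2]>36)&(P[:,2]<41)&(np.hypot(P[:,0]-570,P[:,1]+7)<11)];print('floor',len(q),np.median(q,0))
save('g_zoom',cv2.resize(im[60:240,160:370],None,fx=3.6,fy=3.3,interpolation=cv2.INTER_CUBIC))
save('g_zoom2',cv2.resize(im[240:400,200:350],None,fx=3.6,fy=3.6,interpolation=cv2.INTER_CUBIC))
# project estimates
for X in [(591.9,-8.9,90),(548,-5.7,90),(570,-7.3,45)]: print(X,proj(c,X))
E
```

```text
-38 proj crosshead ctr [271.62 360.66]
-40 proj crosshead ctr [271.6  365.25]
-42 proj crosshead ctr [271.59 370.  ]
(272, 365) 106.6713 [  0.13   0.24 -39.64]
(270, 330) 102.607155 [ -0.49 -13.29 -39.41]
(272, 300) 100.28497 [  0.13 -23.46 -38.46]
889 [549.16 -24.1   43.01] [590.66   9.67  46.91] ((570.027587890625, -9.326859474182129), 20.867759704589844)
144 ((591.9935302734375, -8.710418701171875), 3.998865842819214) [591.89  -8.79  89.21]
126 ((547.7875366210938, -5.426778793334961), 4.088573932647705) [547.9   -5.57  89.24]
floor 688 [570.13  -7.05  39.35]
(591.9, -8.9, 90) [257.18  92.41]
(548, -5.7, 90) [263.06 166.09]
(570, -7.3, 45) [262.27 124.21]
```

View pics/g_zoom.png

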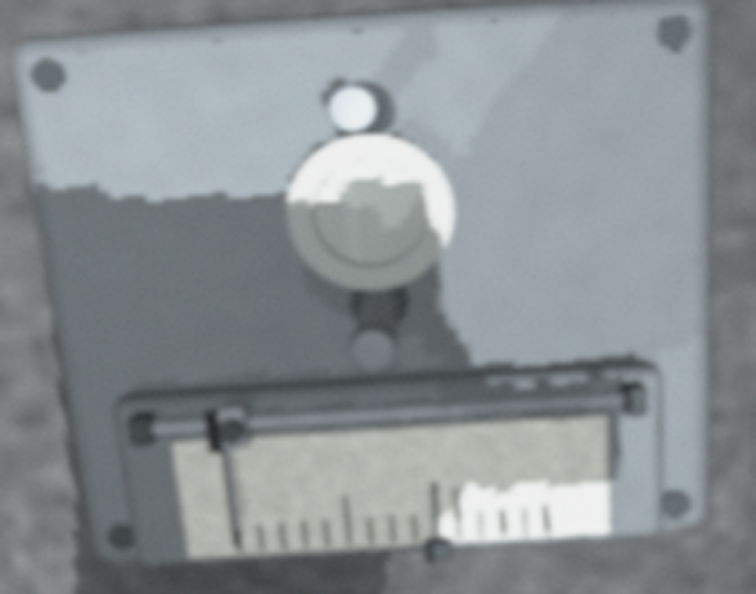

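View pics/g_zoom2.png

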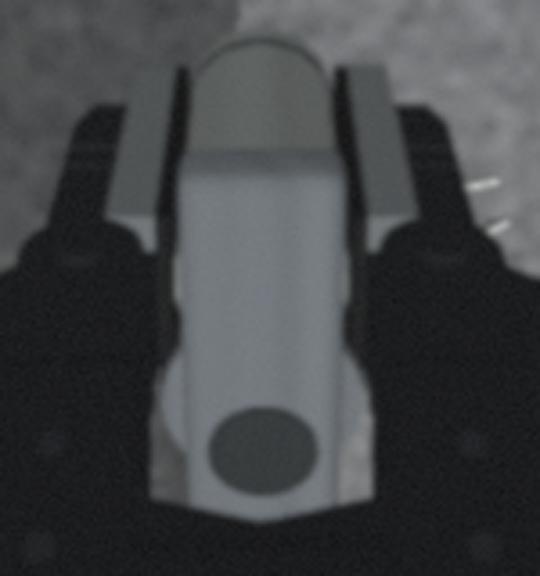

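The bias is negligible: the crosshead centre reads (0.1, 0.2) mm in the tool frame. The cup is at (570.0, -7.1), the tester's yaw is -4.3°, and the rider sits at zero. I'll move over the cup.

{"op": "servo_tool", "data": {"increments": [0,0,0,-3.9,0.1,-1.5,-30,0,0,0.1,-1.5,-25,0,0,0.1,0,-6.7,0,0,0.1,0,0,0,0,0.1]}}

```text
clock: 6.9
tcp_pos: [572.3, -9.6, 173.6]
orientation: [[-0.08, -0.997, 0.002], [-0.997, 0.08, -0.001], [0.001, -0.002, -1.0]]
ft_force: [-0.1, 0.2, -1.2]
gripper_width: 18.7
```

{"op": "servo_tool", "data": {"increments": [0,0,15,0,0.1,0,0,20,0,0.1,0,0,20,0,0.1,0,0,10,0,0.1,0,0,0,0,0.1]}}

```text
clock: 7.32
tcp_pos: [567.7, -8.1, 106.7]
orientation: [[-0.078, -0.997, -0.006], [-0.997, 0.078, -0.0], [0.001, 0.006, -1.0]]
ft_force: [-0.3, 0.5, -0.9]
gripper_width: 18.1
```

```bash
python3 - <<'E'
from h import *
np.set_printoptions(precision=3,suppress=True)
o=st();print(o['tcp_pos'],o['orientation'],o['ft_force'],o['gripper_width'])
im,d=read_camera('side');save('i_side',cv2.resize(im[130:290,200:370],None,fx=4,fy=3.7,interpolation=cv2.INTER_CUBIC))
im,d=read_camera('scene');save('i_scene',cv2.resize(im[140:280,210:360],None,fx=4,fy=4,interpolation=cv2.INTER_CUBIC))
im,d=read_camera('wrist');save('i_wrist',im)
E
```

```text
[567.719  -8.086 106.652] [[-0.078 -0.997 -0.006]
 [-0.997  0.078 -0.   ]
 [ 0.001  0.006 -1.   ]] [-0.309  0.497 -0.902] 18.116714924537856
```

View pics/i_side.png

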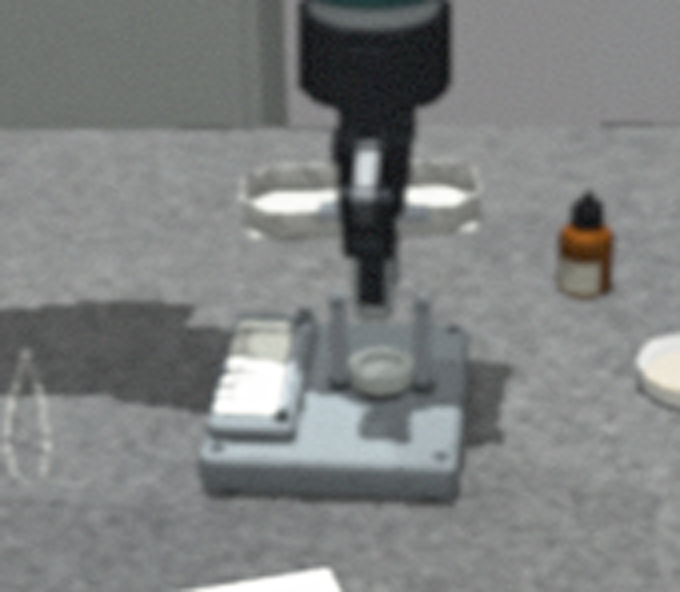

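View pics/i_wrist.png

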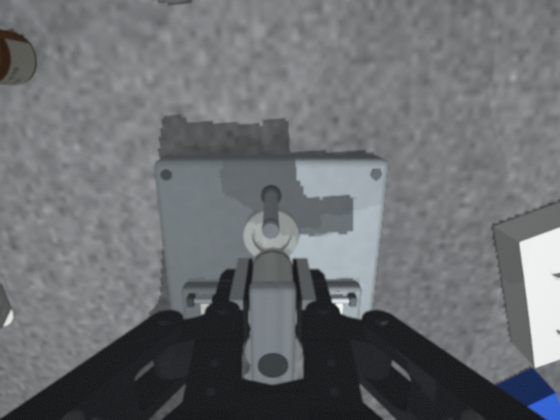

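View pics/i_scene.png

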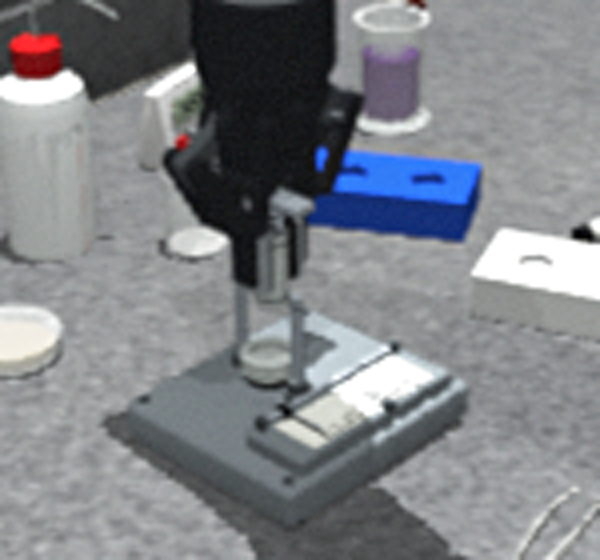

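{"op": "servo_tool", "data": {"increments": [0,0,5,0,0.1,0,0,0,0,0.1,0,0,0,0,0.1,0,0,0,0,0.1,0,0,0,0,0.1]}}

```text
clock: 7.88
tcp_pos: [570.9, -7.0, 104.1]
orientation: [[-0.076, -0.997, 0.001], [-0.997, 0.076, 0.0], [-0.0, -0.001, -1.0]]
ft_force: [-1.2, 0.6, -1.0]
gripper_width: 18.6
```

```bash
python3 - <<'E'
from h import *
np.set_printoptions(precision=3,suppress=True)
o=st();print(o['tcp_pos'],o['orientation'],o['ft_force'],o['joint_velocities'])
E
```

```text
[570.863  -6.963 104.144] [[-0.076 -0.997  0.001]
 [-0.997  0.076  0.   ]
 [-0.    -0.001 -1.   ]] [-1.202  0.574 -0.976] [-0.039  0.117 -0.031  0.036 -0.017  0.01  -0.027]
```

{"op": "servo_tool", "data": {"increments": [0,0.6,10,0,0.1,0,0,9,0,0.1,0,0,5,0,0.1,0,0,0,0,0.1,0,0,0,0,0.1]}}

```text
clock: 8.3
tcp_pos: [569.6, -7.0, 79.0]
orientation: [[-0.076, -0.997, -0.002], [-0.997, 0.076, -0.0], [0.0, 0.002, -1.0]]
ft_force: [0.3, 0.3, -2.1]
gripper_width: 18.5
```

{"op": "servo_tool", "data": {"increments": [0,0,0,0,0.1,0,0,0,0,0.1,0,0,0,0,0.1]}}

```text
clock: 8.55
tcp_pos: [570.4, -7.0, 80.1]
orientation: [[-0.076, -0.997, 0.001], [-0.997, 0.076, -0.0], [-0.0, -0.001, -1.0]]
ft_force: [-0.3, 0.4, -0.5]
gripper_width: 18.5
```

```bash
python3 - <<'E'
from h import *
np.set_printoptions(precision=3,suppress=True)
o=st();print(o['tcp_pos'],o['ft_force'],o['joint_velocities'])
im,d=read_camera('side');save('j_side',cv2.resize(im[150:270,240:350],None,fx=6,fy=5,interpolation=cv2.INTER_CUBIC))
im,d=read_camera('scene');save('j_scene',cv2.resize(im[160:270,230:340],None,fx=5,fy=5,interpolation=cv2.INTER_CUBIC))
E
```

```text
[570.368  -6.979  80.117] [-0.295  0.39  -0.481] [ 0.075 -0.118 -0.036  0.037 -0.109  0.025 -0.029]
```

View pics/j_side.png

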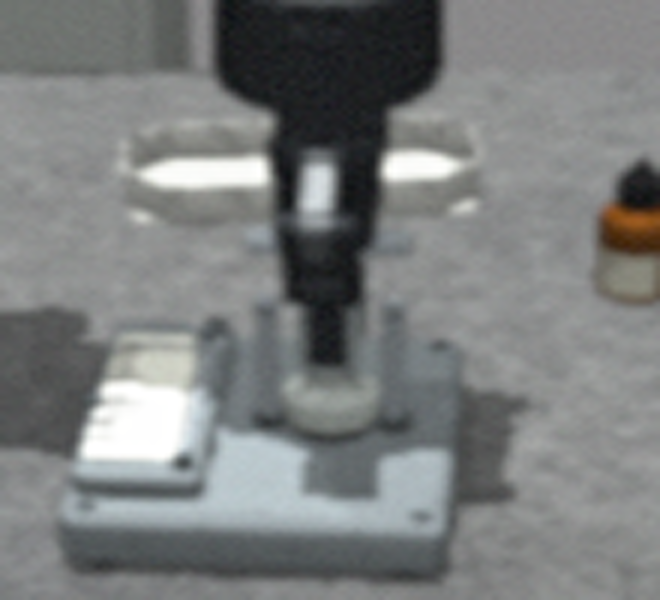

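View pics/j_scene.png

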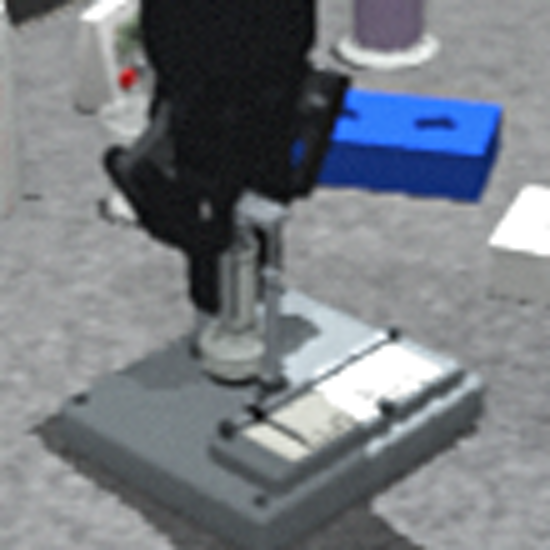

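{"op": "servo_tool", "data": {"increments": [0.2,0.3,2,0,0.1,0,0,1.5,0,0.1,0,0,1,0,0.1,0,0,1,0,0.1,0,0,0.5,0,0.1]}}

```text
clock: 9.07
tcp_pos: [569.7, -7.1, 73.6]
orientation: [[-0.076, -0.997, -0.0], [-0.997, 0.076, 0.0], [0.0, 0.0, -1.0]]
ft_force: [-0.0, -0.4, -1.4]
gripper_width: 18.8
```

{"op": "servo_tool", "data": {"increments": [0,0,0.5,0,0.1,0,0,0.5,0,0.1,0,0,0.5,0,0.1,0,0,0,0,0.1,0,0,0,0,0.1]}}

```text
clock: 9.48
tcp_pos: [569.8, -7.1, 72.3]
orientation: [[-0.076, -0.997, 0.0], [-0.997, 0.076, 0.0], [-0.0, -0.0, -1.0]]
ft_force: [0.5, 0.0, -1.0]
gripper_width: 18.5
```

Inside the rim and still free. Next come half-millimetre steps.

{"op": "servo_tool", "data": {"increments": [0,0,0.5,0,0.1,0,0,0.5,0,0.1,0,0,0.3,0,0.1,0,0,0,0,0.1]}}

```text
clock: 9.82
tcp_pos: [569.7, -7.1, 71.0]
orientation: [[-0.076, -0.997, -0.0], [-0.997, 0.076, 0.0], [-0.0, 0.0, -1.0]]
ft_force: [-0.3, -0.4, -0.9]
gripper_width: 18.7
```

{"op": "servo_tool", "data": {"increments": [0,0,0.4,0,0.1,0,0,0,0,0.1,0,0,0,0,0.1]}}

```text
clock: 10.07
tcp_pos: [569.8, -7.1, 70.6]
orientation: [[-0.076, -0.997, -0.0], [-0.997, 0.076, -0.0], [0.0, 0.0, -1.0]]
ft_force: [1.0, -0.5, -1.1]
gripper_width: 18.4
```

{"op": "servo_tool", "data": {"increments": [0,0,0.4,0,0.1,0,0,0,0,0.1,0,0,0,0,0.1]}}

```text
clock: 10.32
tcp_pos: [569.8, -7.2, 70.3]
orientation: [[-0.076, -0.997, 0.0], [-0.997, 0.076, -0.0], [0.0, -0.0, -1.0]]
ft_force: [-0.1, 0.3, -0.9]
gripper_width: 18.3
```

{"op": "servo_tool", "data": {"increments": [0,0,0.4,0,0.1,0,0,0,0,0.1,0,0,0,0,0.1]}}

```text
clock: 10.57
tcp_pos: [569.8, -7.1, 69.9]
orientation: [[-0.076, -0.997, 0.0], [-0.997, 0.076, 0.0], [-0.0, -0.0, -1.0]]
ft_force: [0.0, -0.7, 1.8]
gripper_width: 18.6
```

Contact: about 2.8 N on the cup. I'll release here.

{"op": "servo_tool", "data": {"increments": [0,0,0,0,0.4,0,0,0,0,0.55,0,0,0,0,0.55,0,0,0,0,0.55,0,0,0,0,0.55]}}

```text
clock: 10.98
tcp_pos: [569.8, -7.1, 69.8]
orientation: [[-0.076, -0.997, 0.0], [-0.997, 0.076, -0.0], [0.0, -0.0, -1.0]]
ft_force: [-0.1, 0.1, -0.7]
gripper_width: 47.1
```

```bash
python3 - <<'E'
from h import *
np.set_printoptions(precision=3,suppress=True)
o=st();print(o['tcp_pos'],o['ft_force'],o['gripper_width'])
im,d=read_camera('side');save('k_side',cv2.resize(im[150:270,240:350],None,fx=6,fy=5,interpolation=cv2.INTER_CUBIC))
im,d=read_camera('scene');save('k_scene',cv2.resize(im[160:270,230:340],None,fx=5,fy=5,interpolation=cv2.INTER_CUBIC))
im,d=read_camera('wrist');save('k_wrist',im)
E
```

```text
[569.816  -7.135  69.797] [-0.064  0.056 -0.665] 47.12332963519325
```

View pics/k_scene.png

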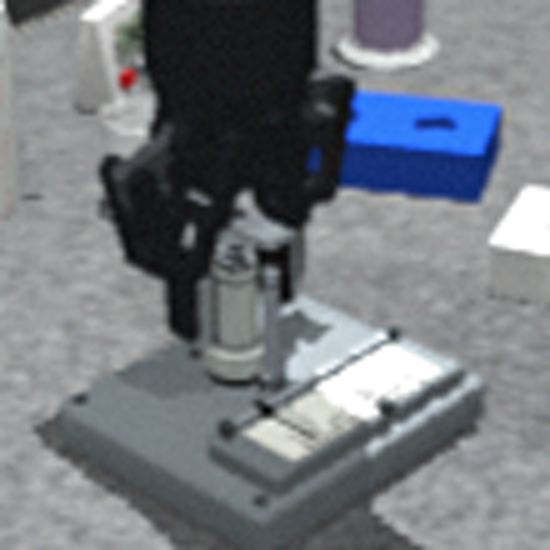

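View pics/k_wrist.png

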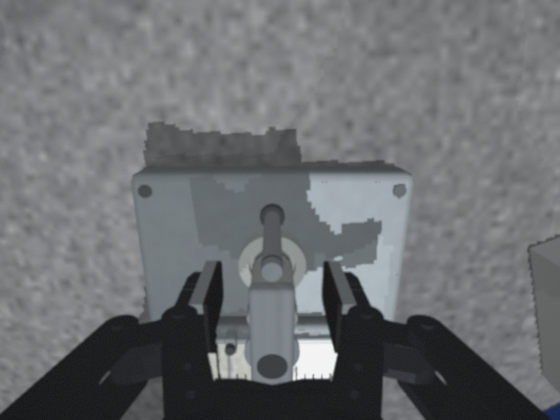

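The unit stands in the cup with the fingers clear. I'll raise straight up, then close.

{"op": "servo_tool", "data": {"increments": [0,0,-10,0,0.55,0,0,-25,0,0.55,0,0,-25,0,0.55,0,0,-20,0,0.55,0,0,-5,0,0.55]}}

```text
clock: 11.55
tcp_pos: [571.9, -7.3, 158.8]
orientation: [[-0.077, -0.997, 0.006], [-0.997, 0.077, 0.0], [-0.001, -0.006, -1.0]]
ft_force: [0.5, -0.6, -0.2]
gripper_width: 47.2
```

{"op": "servo_tool", "data": {"increments": [0,0,0,0,0,0,0,0,0,0,0,0,0,0,0,0,0,0,0,0,0,0,0,0,0]}}

```text
clock: 11.97
tcp_pos: [569.1, -7.1, 153.8]
orientation: [[-0.076, -0.997, -0.002], [-0.997, 0.076, -0.0], [0.0, 0.002, -1.0]]
ft_force: [0.2, 0.3, -0.2]
gripper_width: 0.3
```

```bash
python3 - <<'E'
from h import *
np.set_printoptions(precision=2,suppress=True)
o=st();print(o['tcp_pos'],o['ft_force'],o['gripper_width'])
im,d=read_camera('side');save('l_side',cv2.resize(im[150:270,240:350],None,fx=6,fy=5,interpolation=cv2.INTER_CUBIC))
im,d=read_camera('scene');save('l_scene',cv2.resize(im[160:270,230:340],None,fx=5,fy=5,interpolation=cv2.INTER_CUBIC))
im,d=read_camera('wrist');save('l_wrist',im)
c=cam('wrist',o)
for r in finder.trace('crosshead','wrist')[:2]:
        m=r['mask']&(d>0); v,u=np.nonzero(m)
        P=np.array([pt_depth(c,a,b,d[b,a]) for a,b in zip(u,v)])
        top=P[abs(P[:,2]-110)<5]
        print(r['conf'],r['rect'],np.median(top,0) if len(top) else 0,cv2.minAreaRect(top[:,:2].astype(np.float32)) if len(top)>5 else 0)
E
```

```text
[569.11  -7.12 153.77] [ 0.23  0.3  -0.17] 0.2617301192082473
0.88 [253.8, 200.7, 32.9, 58.7] [581.79  -8.03 109.09] ((580.6473999023438, -8.060650825500488), (14.028258323669434, 32.814979553222656), 86.0782470703125)
0.32 [256.3, 198.7, 32.7, 63.1] [581.79  -8.04 109.08] ((580.6473999023438, -8.060650825500488), (14.028258323669434, 32.814979553222656), 86.0782470703125)
```

View pics/l_scene.png

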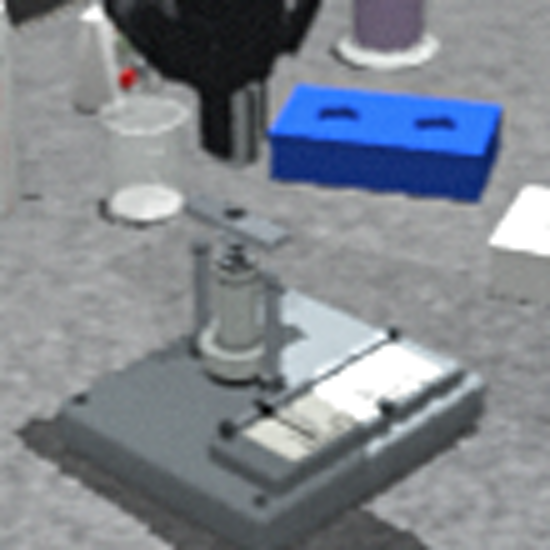

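View pics/l_wrist.png

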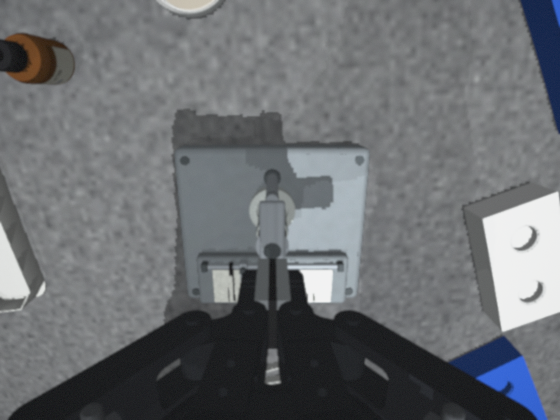

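View pics/l_side.png

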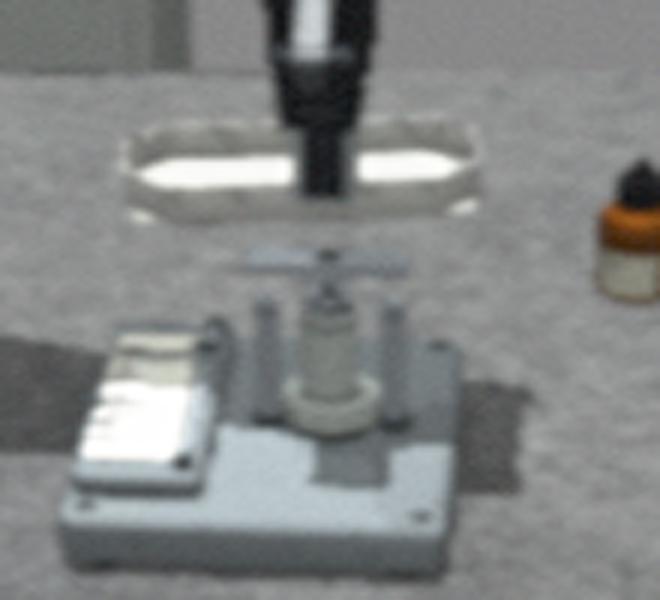

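The crosshead lies over both pins (near end at (272,250), far end near the back pin), and the unit stands upright. I'll approach with the jaws closed.

{"op": "servo_tool", "data": {"increments": [0,0,8,0,0,0,0,8,0,0,0,0,6,0,0,0,0,0,0,0,0,0,0,0,0]}}

```text
clock: 12.58
tcp_pos: [569.2, -7.1, 132.0]
orientation: [[-0.076, -0.997, -0.002], [-0.997, 0.076, -0.0], [0.0, 0.002, -1.0]]
ft_force: [-0.1, 0.4, 0.3]
gripper_width: -0.1
```

{"op": "servo_tool", "data": {"increments": [0,0,0,0,0,0,0,0,0,0,0,0,0,0,0]}}

```text
clock: 12.83
tcp_pos: [570.0, -7.2, 133.1]
orientation: [[-0.076, -0.997, 0.001], [-0.997, 0.076, 0.0], [-0.0, -0.001, -1.0]]
ft_force: [-0.1, 0.4, -0.2]
gripper_width: -0.0
```

```bash
python3 - <<'E'
from h import *
np.set_printoptions(precision=2,suppress=True)
o=st();print(o['tcp_pos'],o['ft_force'],o['gripper_width'])
im,d=read_camera('side');save('m_side',cv2.resize(im[150:270,240:350],None,fx=6,fy=5,interpolation=cv2.INTER_CUBIC))
im,d=read_camera('scene');save('m_scene',cv2.resize(im[160:270,230:340],None,fx=5,fy=5,interpolation=cv2.INTER_CUBIC))
E
```

```text
[570.02  -7.16 133.14] [-0.1   0.38 -0.22] -0.016036160059473604
```

View pics/m_scene.png

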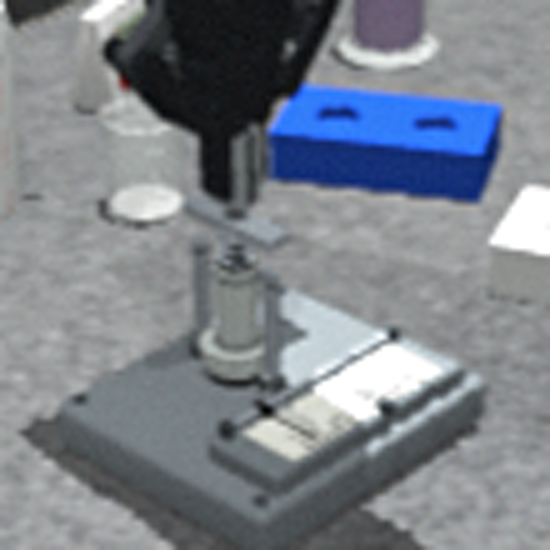

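View pics/m_side.png

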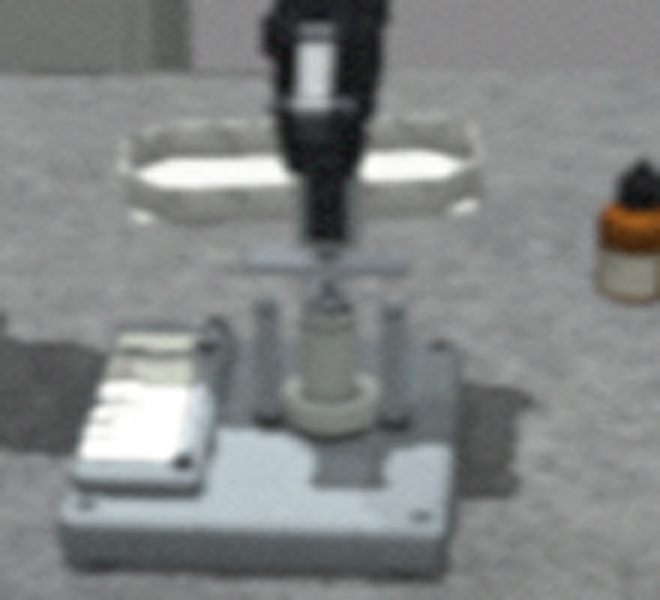

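{"op": "servo_tool", "data": {"increments": [0,0,1,0,0,0,0,1,0,0,0,0,1,0,0,0,0,1,0,0,0,0,1,0,0]}}

```text
clock: 13.35
tcp_pos: [569.7, -7.1, 127.7]
orientation: [[-0.076, -0.997, -0.0], [-0.997, 0.076, -0.0], [0.0, 0.0, -1.0]]
ft_force: [-0.7, 0.5, -0.2]
gripper_width: 0.2
```

{"op": "servo_tool", "data": {"increments": [0,0,1,0,0,0,0,1,0,0,0,0,1,0,0,0,0,1,0,0,0,0,1,0,0]}}

```text
clock: 13.77
tcp_pos: [569.9, -7.2, 123.0]
orientation: [[-0.076, -0.997, 0.0], [-0.997, 0.076, 0.0], [-0.0, -0.0, -1.0]]
ft_force: [-0.7, -0.7, 2.8]
gripper_width: -0.0
```

{"op": "servo_tool", "data": {"increments": [0,0,1,0,0,0,0,1,0,0,0,0,1,0,0,0,0,0,0,0,0,0,0,0,0]}}

```text
clock: 14.18
tcp_pos: [569.9, -7.1, 120.0]
orientation: [[-0.076, -0.997, 0.0], [-0.997, 0.076, 0.0], [-0.0, -0.0, -1.0]]
ft_force: [-1.1, -0.3, 5.8]
gripper_width: -0.1
```

{"op": "servo_tool", "data": {"increments": [0,0,1,0,0,0,0,1,0,0,0,0,1,0,0,0,0,0,0,0,0,0,0,0,0]}}

```text
clock: 14.6
tcp_pos: [570.0, -7.1, 117.2]
orientation: [[-0.076, -0.997, 0.001], [-0.997, 0.076, 0.0], [-0.0, -0.001, -1.0]]
ft_force: [0.2, -0.1, 6.9]
gripper_width: 0.0
```

{"op": "servo_tool", "data": {"increments": [0,0,1,0,0,0,0,1,0,0,0,0,0,0,0,0,0,0,0,0]}}

```text
clock: 14.93
tcp_pos: [570.1, -7.2, 115.4]
orientation: [[-0.076, -0.997, 0.001], [-0.997, 0.076, 0.0], [-0.0, -0.001, -1.0]]
ft_force: [-1.6, 0.3, 7.2]
gripper_width: -0.2
```

{"op": "servo_tool", "data": {"increments": [0,0,0.6,0,0,0,0,0,0,0,0,0,0,0,0]}}

```text
clock: 15.18
tcp_pos: [570.2, -7.2, 114.8]
orientation: [[-0.076, -0.997, 0.001], [-0.997, 0.076, 0.0], [-0.0, -0.001, -1.0]]
ft_force: [-0.4, 0.3, 7.9]
gripper_width: 0.0
```

{"op": "servo_tool", "data": {"increments": [0,0,0.5,0,0,0,0,0,0,0,0,0,0,0,0]}}

```text
clock: 15.43
tcp_pos: [570.2, -7.2, 114.4]
orientation: [[-0.076, -0.997, 0.001], [-0.997, 0.076, 0.0], [-0.0, -0.001, -1.0]]
ft_force: [-1.3, 0.6, 8.3]
gripper_width: -0.1
```

{"op": "servo_tool", "data": {"increments": [0,0,0.5,0,0,0,0,0,0,0,0,0,0,0,0]}}

```text
clock: 15.68
tcp_pos: [570.3, -7.1, 113.9]
orientation: [[-0.076, -0.997, 0.001], [-0.997, 0.076, 0.0], [-0.0, -0.001, -1.0]]
ft_force: [-1.5, -0.2, 8.6]
gripper_width: 0.2
```

{"op": "servo_tool", "data": {"increments": [0,0,0.4,0,0,0,0,0,0,0,0,0,0,0,0]}}

```text
clock: 15.93
tcp_pos: [570.2, -7.1, 113.6]
orientation: [[-0.076, -0.997, 0.001], [-0.997, 0.076, 0.0], [-0.0, -0.001, -1.0]]
ft_force: [-0.9, 0.7, 8.2]
gripper_width: 0.0
```

{"op": "servo_tool", "data": {"increments": [0,0,0.3,0,0,0,0,0,0,0,0,0,0,0,0]}}

```text
clock: 16.18
tcp_pos: [570.2, -7.2, 113.3]
orientation: [[-0.076, -0.997, 0.001], [-0.997, 0.076, 0.0], [-0.0, -0.001, -1.0]]
ft_force: [-1.6, 0.8, 8.8]
gripper_width: -0.2
```

{"op": "servo_tool", "data": {"increments": [0,0,0.4,0,0,0,0,0,0,0,0,0,0,0,0]}}

```text
clock: 16.43
tcp_pos: [570.3, -7.2, 113.2]
orientation: [[-0.076, -0.997, 0.001], [-0.997, 0.076, 0.0], [-0.0, -0.001, -1.0]]
ft_force: [-2.0, -0.2, 10.9]
gripper_width: -0.2
```

{"op": "servo_tool", "data": {"increments": [0,0,0.4,0,0,0,0,0,0,0,0,0,0,0,0]}}

```text
clock: 16.68
tcp_pos: [570.2, -7.2, 113.2]
orientation: [[-0.077, -0.997, 0.001], [-0.997, 0.077, 0.0], [-0.0, -0.001, -1.0]]
ft_force: [-3.0, 0.4, 15.0]
gripper_width: 0.4
```

The TCP has stopped at 113.2 and the force jumped from about 8.8 to 15 N, so the crosshead is on the pins with roughly 6 N. I'll ease slightly and hold for over a second.

{"op": "servo_tool", "data": {"increments": [0,0,-0.15,0,0,0,0,0,0,0,0,0,0,0,0,0,0,0,0,0,0,0,0,0,0]}}

```text
clock: 17.1
tcp_pos: [570.2, -7.1, 113.2]
orientation: [[-0.077, -0.997, 0.001], [-0.997, 0.077, 0.0], [-0.0, -0.001, -1.0]]
ft_force: [-2.5, -0.2, 14.1]
gripper_width: 0.1
```

{"op": "servo_tool", "data": {"increments": [0,0,0,0,0,0,0,0,0,0,0,0,0,0,0,0,0,0,0,0,0,0,0,0,0]}}

```text
clock: 17.52
tcp_pos: [570.3, -7.2, 113.2]
orientation: [[-0.077, -0.997, 0.001], [-0.997, 0.077, 0.0], [-0.0, -0.001, -1.0]]
ft_force: [-1.7, 0.5, 13.0]
gripper_width: 0.3
```

```bash
python3 - <<'E'
from h import *
np.set_printoptions(precision=2,suppress=True)
o=st();print(o['tcp_pos'],o['ft_force'],o['ft_torque'])
im,d=read_camera('side');save('n_side',cv2.resize(im[150:270,240:350],None,fx=6,fy=5,interpolation=cv2.INTER_CUBIC))
im,d=read_camera('scene');save('n_scene',cv2.resize(im[160:270,230:340],None,fx=5,fy=5,interpolation=cv2.INTER_CUBIC))
E
```

```text
[570.25  -7.2  113.19] [-1.72  0.55 12.96] [ 0.03  0.54 -0.04]
```

View pics/n_scene.png

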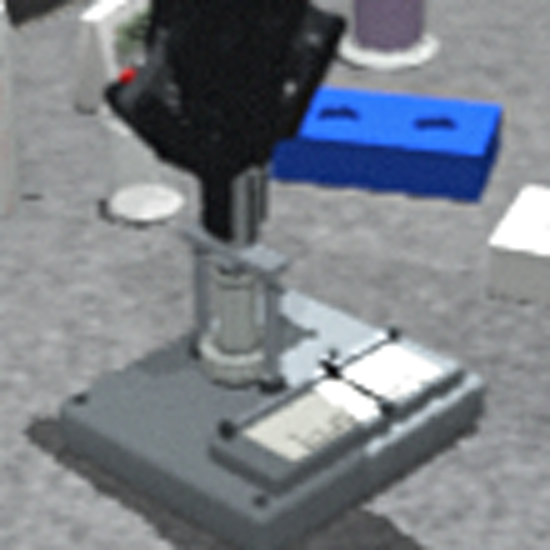

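View pics/n_side.png

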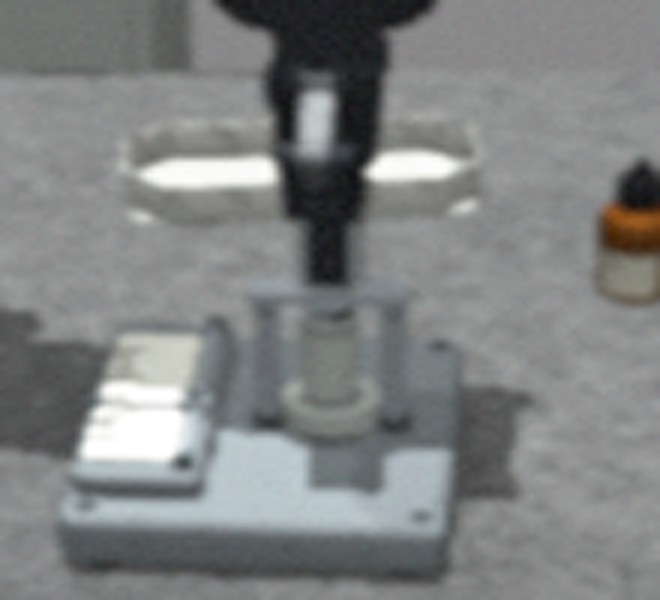

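{"op": "servo_tool", "data": {"increments": [0,0,0,0,0,0,0,0,0,0,0,0,0,0,0,0,0,0,0,0,0,0,0,0,0]}}

```text
clock: 18.03
tcp_pos: [570.2, -7.2, 113.2]
orientation: [[-0.076, -0.997, 0.001], [-0.997, 0.076, 0.0], [-0.0, -0.001, -1.0]]
ft_force: [-2.7, 0.2, 13.6]
gripper_width: -0.2
```

{"op": "servo_tool", "data": {"increments": [0,0,0,0,0,0,0,0,0,0,0,0,0,0,0]}}

```text
clock: 18.28
tcp_pos: [570.3, -7.2, 113.2]
orientation: [[-0.076, -0.997, 0.001], [-0.997, 0.076, 0.0], [-0.0, -0.001, -1.0]]
ft_force: [-3.0, 0.2, 13.2]
gripper_width: -0.1
```

{"op": "servo_tool", "data": {"increments": [0,0,-1,0,0,0,0,-2,0,0,0,0,-3,0,0,0,0,-4,0,0,0,0,-5,0,0]}}

```text
clock: 18.7
tcp_pos: [569.6, -7.1, 126.8]
orientation: [[-0.076, -0.997, -0.0], [-0.997, 0.076, -0.0], [0.0, 0.0, -1.0]]
ft_force: [-0.6, -0.2, -0.2]
gripper_width: -0.0
```

{"op": "servo_tool", "data": {"increments": [0,0,-10,0,0,0,0,-20,0,0,0,0,-30,0,0,0,25,0,0,0,0,20,0,0,0]}}

```text
clock: 19.12
tcp_pos: [525.5, -3.7, 188.6]
orientation: [[-0.076, -0.997, 0.004], [-0.997, 0.076, 0.0], [-0.0, -0.004, -1.0]]
ft_force: [-0.8, 0.7, -0.4]
gripper_width: 0.1
```

{"op": "servo_tool", "data": {"increments": [0,15,0,0,0.5,0,0,0,0,0.5,0,0,0,0,0.5,0,0,0,0,0.5,0,0,0,0,0.5]}}

```text
clock: 19.53
tcp_pos: [511.2, -2.6, 187.0]
orientation: [[-0.076, -0.997, 0.001], [-0.997, 0.076, -0.0], [0.0, -0.001, -1.0]]
ft_force: [1.5, 0.1, -0.5]
gripper_width: 42.5
```

```bash
python3 - <<'E'
from h import *
import pickle
np.set_printoptions(precision=2,suppress=True)
o=st();print(o['tcp_pos'],o['ft_force'],o['ft_torque'])
im,d=read_camera('wrist');save('p_wrist',im);np.save('p_im.npy',im);np.save('p_d.npy',d);pickle.dump(o,open('p_o.pkl','wb'))
im,d=read_camera('scene');save('p_scene',cv2.resize(im[160:270,230:340],None,fx=5,fy=5,interpolation=cv2.INTER_CUBIC));np.save('p_sc.npy',im)
E
```

```text
[511.24  -2.63 186.97] [ 1.47  0.08 -0.48] [ 0.01  0.01 -0.06]
```

View pics/p_wrist.png

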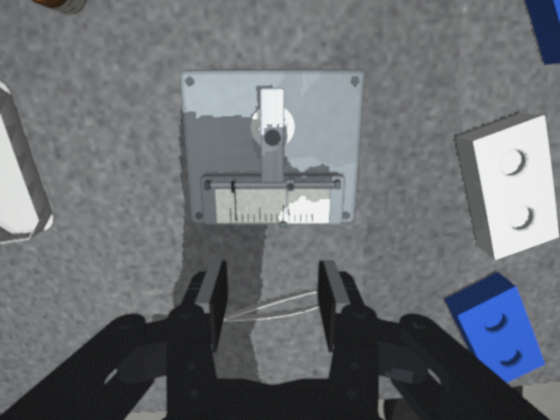

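View pics/p_scene.png

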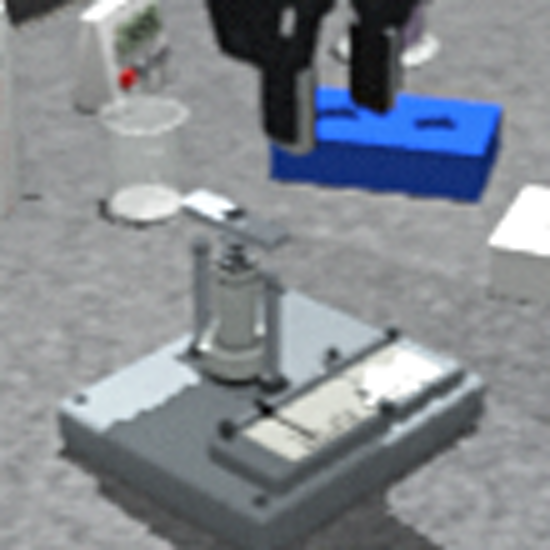

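```bash
python3 - <<'E'
from h import *
im=np.load('p_im.npy')
save('p_zoom',cv2.resize(im[168:232,195:350],None,fx=5.1,fy=5.1,interpolation=cv2.INTER_CUBIC))
E
```

```text
(no output)
```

View pics/p_zoom.png

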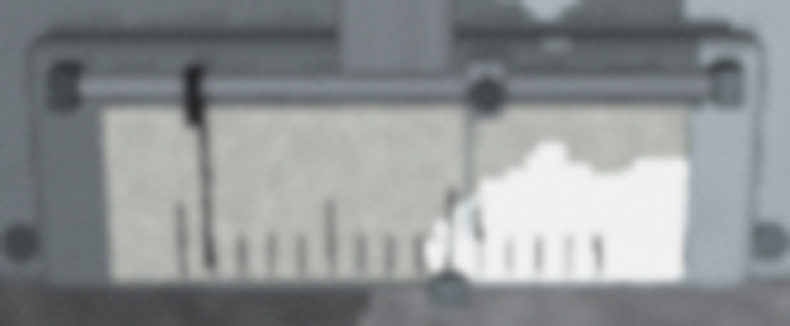

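The rider block is at (290,186) with its hair slightly to the right of the limit line at (284,205–220), so it looks a little beyond. That's close, so I'll take a nearer look.

{"op": "servo_tool", "data": {"increments": [8,30,0,0,0.5,8,30,0,0,0.5,7,14,20,0,0.5,0,0,30,0,0.5,0,0,20,0,0.5]}}

```text
clock: 20.05
tcp_pos: [433.8, -20.2, 115.9]
orientation: [[-0.077, -0.997, 0.0], [-0.997, 0.077, -0.0], [0.0, -0.0, -1.0]]
ft_force: [0.1, 0.5, 0.3]
gripper_width: 42.8
```

{"op": "servo_tool", "data": {"increments": [0,0,0,0,0.5,0,0,0,0,0.5]}}

```text
clock: 20.22
tcp_pos: [434.3, -20.0, 116.3]
orientation: [[-0.077, -0.997, -0.002], [-0.997, 0.077, -0.0], [0.0, 0.002, -1.0]]
ft_force: [-0.0, 0.5, -0.1]
gripper_width: 42.7
```

```bash
python3 - <<'E'
from h import *
import pickle
np.set_printoptions(precision=2,suppress=True)
o=st();print(o['tcp_pos'],o['ft_force'])
im,d=read_camera('wrist');save('q_wrist',im);np.save('q_im.npy',im);np.save('q_d.npy',d);pickle.dump(o,open('q_o.pkl','wb'))
E
```

```text
[434.27 -19.97 116.32] [-0.02  0.52 -0.07]
```

View pics/q_wrist.png

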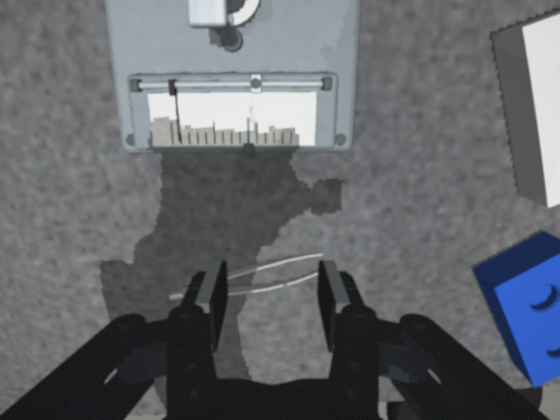

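```bash
python3 - <<'E'
from h import *
im=np.load('q_im.npy')
save('q_zoom',cv2.resize(im[68:158,125:345],None,fx=3.6,fy=5,interpolation=cv2.INTER_CUBIC))
save('q_zoom2',cv2.resize(im[70:156,225:285],None,fx=9,fy=6.9,interpolation=cv2.INTER_CUBIC))
E
```

```text
(no output)
```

View pics/q_zoom.png

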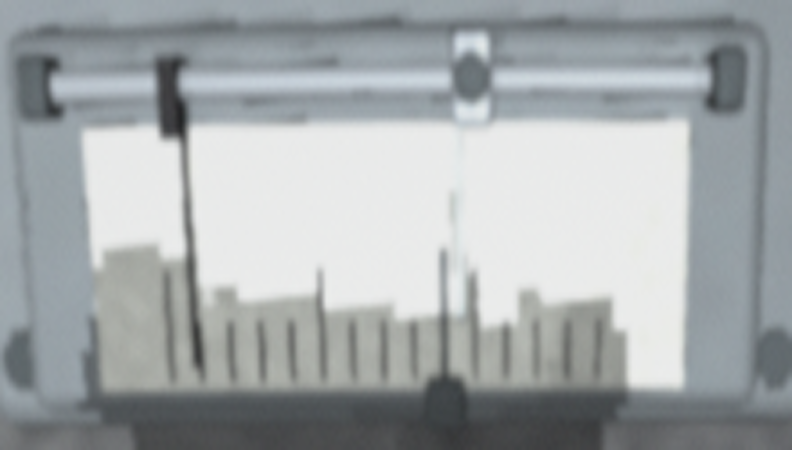

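View pics/q_zoom2.png

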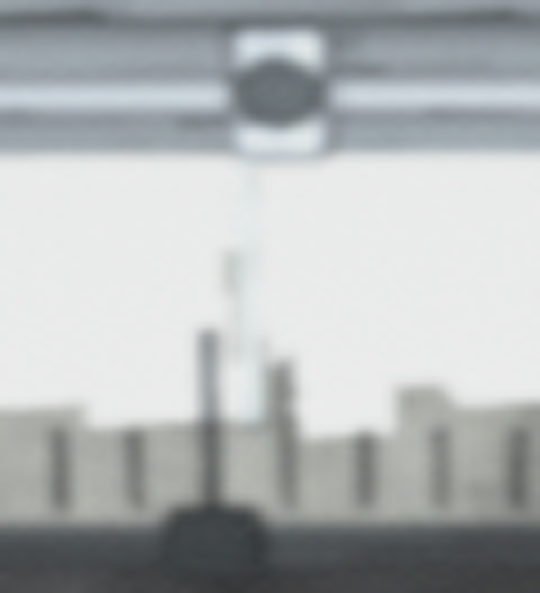

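The hair reads midway between the limit line (9 N) and the 10 N tick, at about 9.5 N or 2.5 mm beyond the line. My force trace fits that: about 8.9 N plus 1 N of weight. The spring is sound, so it goes back in the rack. Now I'll regrasp it.

{"op": "servo_tool", "data": {"increments": [0,0,-25,0,0.55,0,0,-25,0,0.55,-6,-34,0,0,0.55,-6,-35,0,0,0.55,-6,-35,0,0,0.55]}}

```text
clock: 20.68
tcp_pos: [542.0, -9.6, 169.8]
orientation: [[-0.076, -0.997, 0.005], [-0.997, 0.076, 0.0], [-0.001, -0.005, -1.0]]
ft_force: [1.0, 0.1, 0.6]
gripper_width: 47.0
```

{"op": "servo_tool", "data": {"increments": [-5.2,-20,0,0,0.55,0,-10.2,0,0,0.55,0,0,0,0,0.55,0,0,0,0,0.55,0,0,0,0,0.55]}}

```text
clock: 21.1
tcp_pos: [569.0, -7.1, 167.5]
orientation: [[-0.077, -0.997, -0.001], [-0.997, 0.077, -0.0], [0.0, 0.0, -1.0]]
ft_force: [0.1, -0.5, -0.3]
gripper_width: 47.1
```

```bash
python3 - <<'E'
from h import *
np.set_printoptions(precision=2,suppress=True)
o=st();print(o['tcp_pos'],o['ft_force'],o['gripper_width'])
im,d=read_camera('wrist');save('r_wrist',im)
c=cam('wrist',o);
for X in [(569.6,-7.2,110)]:print(proj(c,X))
E
```

```text
[568.98  -7.1  167.54] [ 0.09 -0.5  -0.27] 47.111958910631195
[272.14 239.76]
```

View pics/r_wrist.png

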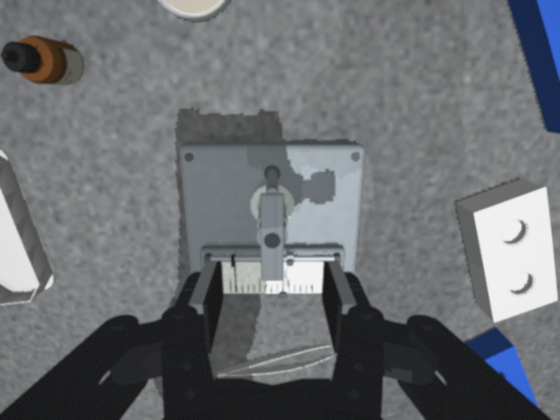

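The crosshead's centre mark at (272,240) is exactly where expected. I'll descend.

{"op": "servo_tool", "data": {"increments": [0,-0.7,20,0,0.55,0,0,25,0,0.55,0,0,25,0,0.55,0,0,15,0,0.55,0,0,7,0,0.55]}}

```text
clock: 21.57
tcp_pos: [568.4, -7.1, 73.1]
orientation: [[-0.077, -0.997, -0.004], [-0.997, 0.077, 0.0], [0.0, 0.004, -1.0]]
ft_force: [-0.1, -0.5, 0.7]
gripper_width: 46.8
```

{"op": "servo_tool", "data": {"increments": [0,0,4,0,0.55,0,0,0,0,0.55,0,0,0,0,0.55,0,0,0,0,0.55]}}

```text
clock: 21.9
tcp_pos: [571.4, -7.0, 72.0]
orientation: [[-0.076, -0.997, 0.002], [-0.997, 0.076, 0.0], [-0.0, -0.002, -1.0]]
ft_force: [0.3, -0.1, 1.1]
gripper_width: 47.1
```

{"op": "servo_tool", "data": {"increments": [0,0,0,0,0.3,0,0,0,0,0.1,0,0,0,0,0.1,0,0,0,0,0.1,0,0,0,0,0.1], "force": 30}}

```text
clock: 22.32
tcp_pos: [571.1, -7.0, 71.2]
orientation: [[-0.076, -0.997, 0.001], [-0.997, 0.076, -0.0], [-0.0, -0.001, -1.0]]
ft_force: [0.2, -0.8, 1.9]
gripper_width: 18.9
```

Gripped. I'll lift straight up out of the rim.

{"op": "servo_tool", "data": {"increments": [0,0,-2,0,0.1,0,0,-4,0,0.1,0,0,-10,0,0.1,0,0,-20,0,0.1,0,0,-25,0,0.1]}}

```text
clock: 22.73
tcp_pos: [569.3, -6.9, 131.8]
orientation: [[-0.076, -0.997, -0.004], [-0.997, 0.076, -0.0], [0.0, 0.004, -1.0]]
ft_force: [0.1, -0.3, -0.7]
gripper_width: 18.1
```

{"op": "servo_tool", "data": {"increments": [0,0,-25,0,0.1,0,0,-15,0,0.1,0,0,0,0,0.1,0,0,0,0,0.1]}}

```text
clock: 23.07
tcp_pos: [571.0, -6.9, 173.0]
orientation: [[-0.076, -0.997, 0.002], [-0.997, 0.076, 0.0], [-0.0, -0.002, -1.0]]
ft_force: [-0.5, -0.0, -1.3]
gripper_width: 18.5
```

```bash
python3 - <<'E'
from h import *
np.set_printoptions(precision=2,suppress=True)
o=st();print(o['tcp_pos'],o['ft_force'],o['gripper_width'])
im,d=read_camera('wrist');save('s_wrist',im)
c=cam('wrist',o);R=np.array(o['orientation']);t=o['tcp_pos']
print((pt_depth(c,272,365,d[365,272])-t)@R)
im,d=read_camera('scene');save('s_scene',cv2.resize(im[120:270,200:400],None,fx=3.9,fy=3.9,interpolation=cv2.INTER_CUBIC))
E
```

```text
[571.02  -6.91 172.96] [-0.45 -0.01 -1.31] 18.46297870751354
[  0.12   1.45 -38.39]
```

View pics/s_wrist.png

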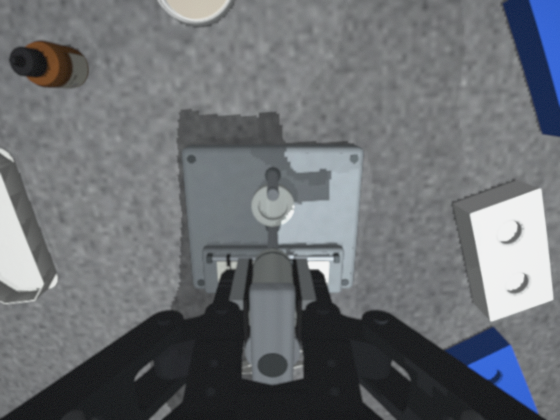

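View pics/s_scene.png

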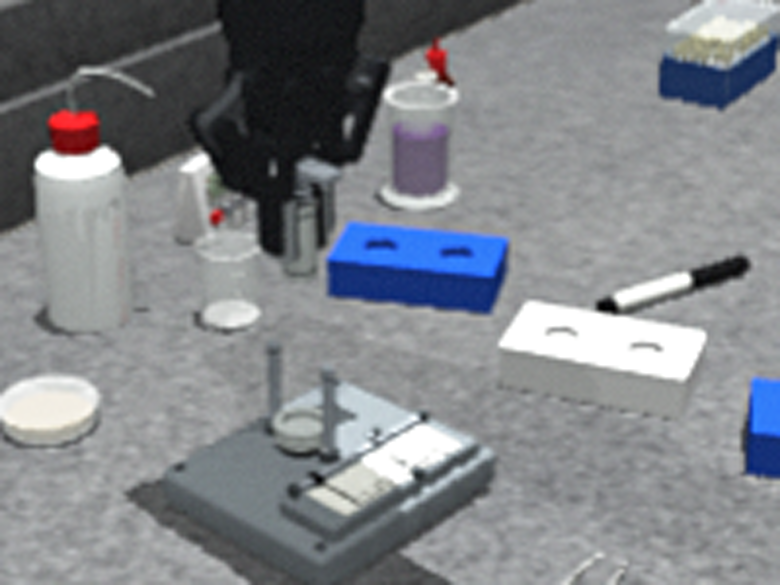

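The cup is empty and the rider has stayed put. The held crosshead's centre is 1.4 mm along tool +y. I'll carry it to socket 0 of the white rack.

{"op": "servo_tool", "data": {"increments": [20,7,0,0,0.1,35,12,0,0,0.1,38,13,0,0,0.1,38,13,0,0,0.1,38,13,0,0,0.1]}}

```text
clock: 23.58
tcp_pos: [498.1, -172.0, 170.5]
orientation: [[-0.075, -0.997, -0.003], [-0.997, 0.075, 0.001], [-0.001, 0.003, -1.0]]
ft_force: [0.3, -1.3, -1.1]
gripper_width: 18.6
```

{"op": "servo_tool", "data": {"increments": [35,12,0,0,0.1,20,8,0,0,0.1,8.3,4,0,0,0.1,0,0,0,0,0.1,0,0,0,0,0.1]}}

```text
clock: 24.0
tcp_pos: [471.2, -231.2, 171.1]
orientation: [[-0.076, -0.997, -0.001], [-0.997, 0.076, 0.002], [-0.002, 0.001, -1.0]]
ft_force: [-0.1, 0.6, -0.3]
gripper_width: 18.7
```

{"op": "servo_tool", "data": {"increments": [0,0,20,0,0.1,0,0,25,0,0.1,0,0,20,0,0.1,0,0,0,0,0.1,0,0,0,0,0.1]}}

```text
clock: 24.42
tcp_pos: [471.5, -229.9, 106.0]
orientation: [[-0.073, -0.997, -0.002], [-0.997, 0.073, 0.002], [-0.002, 0.002, -1.0]]
ft_force: [0.8, -0.5, -0.3]
gripper_width: 18.5
```

{"op": "servo_tool", "data": {"increments": [0,0,0,0,0.1,0,0,0,0,0.1,0,0,0,0,0.1]}}

```text
clock: 24.67
tcp_pos: [472.2, -232.3, 108.1]
orientation: [[-0.076, -0.997, 0.002], [-0.997, 0.076, -0.001], [0.001, -0.002, -1.0]]
ft_force: [-0.6, -0.5, -1.9]
gripper_width: 18.7
```

```bash
python3 - <<'E'
from h import *
np.set_printoptions(precision=2,suppress=True)
o=st();print(o['tcp_pos'],o['ft_force'],o['orientation'])
im,d=read_camera('wrist');save('t_wrist',im)
c=cam('wrist',o)
print(pt_plane(c,272,365,d[365,272]))
for r in finder.trace('rack','wrist')[:3]:
    m=r['mask']&(d>0); v,u=np.nonzero(m)
    P=np.array([pt_depth(c,a,b,d[b,a]) for a,b in zip(u,v)]);top=P[abs(P[:,2]-29.5)<3]
    print(r['conf'],r['rect'],cv2.minAreaRect(top[:,:2].astype(np.float32)))
print('h0',proj(c,(470.1,-232.2,30)),'h1',proj(c,(523.3,-215.7,30)))
im,d=read_camera('side');save('t_side',cv2.resize(im[200:340,180:320],None,fx=5,fy=4.2,interpolation=cv2.INTER_CUBIC))
E
```

```text
[ 472.19 -232.31  108.05] [-0.61 -0.46 -1.93] [[-0.08 -1.    0.  ]
 [-1.    0.08 -0.  ]
 [ 0.   -0.   -1.  ]]
[ 435.3  -229.56  109.21]
0.87 [241.0, 350.6, 63.1, 28.2] ((358.9290466308594, -223.5509796142578), (46.81306457519531, 28.886064529418945), 86.39583587646484)
0.81 [170.3, 79.6, 161.3, 180.8] ((497.0645446777344, -223.96612548828125), (120.71427917480469, 64.47824096679688), 16.97441864013672)
h0 [272.12 231.07] h1 [238.15 151.29]
```

View pics/t_wrist.png

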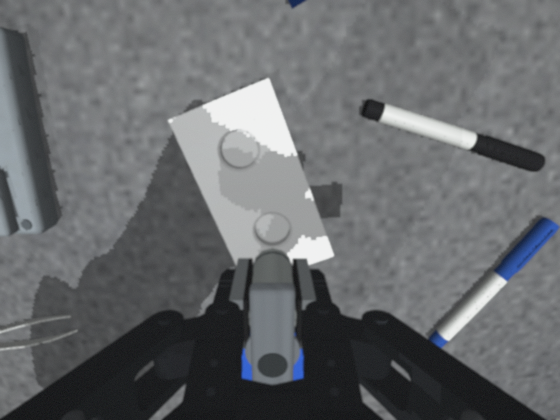

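View pics/t_side.png

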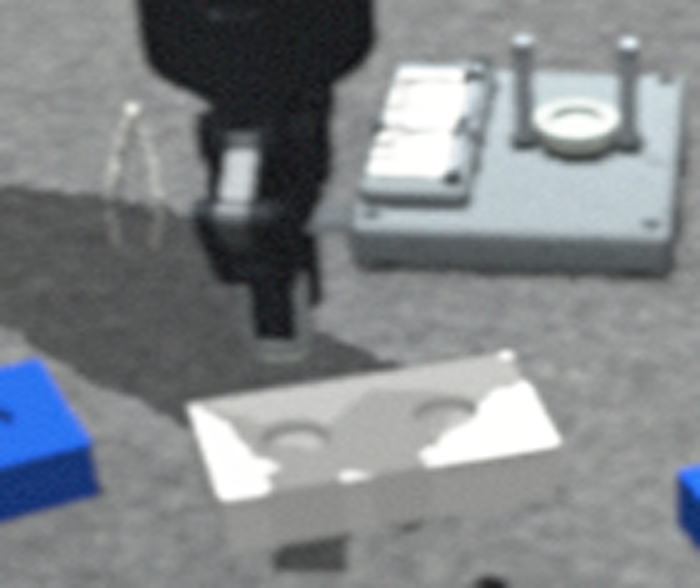

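```bash
python3 - <<'E'
from h import *
im=cv2.imread('pics/t_wrist.png')
cv2.imwrite('pics/t_zoom.png',cv2.resize(im[125:275,205:340],None,fx=4,fy=4,interpolation=cv2.INTER_CUBIC))
E
```

```text
(no output)
```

View pics/t_zoom.png

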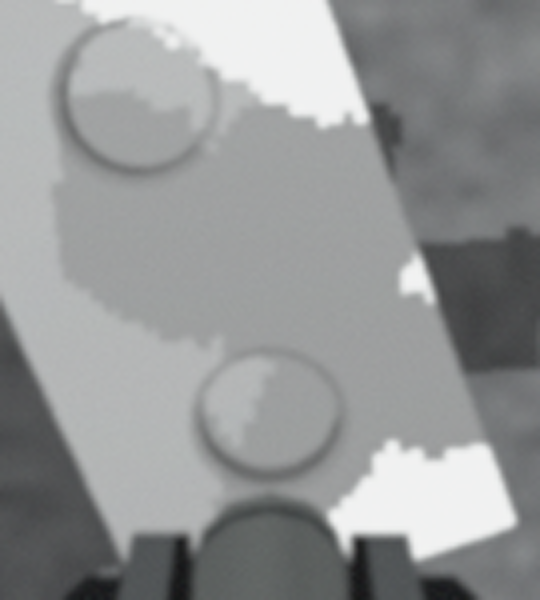

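Both socket mouths image about 1–1.5 mm further in +x than first estimated. My current position, with the held axis near (470.8, -232.3), agrees with this and with the place the spring came from. I'll lower with force checks.

{"op": "servo_tool", "data": {"increments": [0.3,0,15,0,0.1,0,0,15,0,0.1,0,0,9,0,0.1,0,0,3,0,0.1,0,0,0,0,0.1]}}

```text
clock: 25.23
tcp_pos: [470.7, -232.5, 64.3]
orientation: [[-0.077, -0.997, -0.001], [-0.997, 0.077, 0.001], [-0.001, 0.001, -1.0]]
ft_force: [0.2, -0.2, -0.7]
gripper_width: 18.4
```

{"op": "servo_tool", "data": {"increments": [0,0,0,0,0.1,0,0,0,0,0.1,0,0,1,0,0.1]}}

```text
clock: 25.48
tcp_pos: [471.7, -232.9, 64.6]
orientation: [[-0.076, -0.997, 0.001], [-0.997, 0.076, -0.001], [0.001, -0.002, -1.0]]
ft_force: [-0.7, -0.6, -1.3]
gripper_width: 18.4
```

{"op": "servo_tool", "data": {"increments": [0,0,1,0,0.1,0,0,1,0,0.1,0,0,1,0,0.1,0,0,1,0,0.1,0,0,0,0,0.1]}}

```text
clock: 25.9
tcp_pos: [471.0, -232.6, 59.7]
orientation: [[-0.076, -0.997, -0.0], [-0.997, 0.076, 0.0], [-0.0, 0.0, -1.0]]
ft_force: [0.7, -0.2, -0.6]
gripper_width: 18.6
```

{"op": "servo_tool", "data": {"increments": [0,-0.5,1,0,0.1,0,0,1,0,0.1,0,0,1,0,0.1,0,0,0.6,0,0.1,0,0,0,0,0.1]}}

```text
clock: 26.32
tcp_pos: [471.6, -232.6, 56.1]
orientation: [[-0.076, -0.997, -0.0], [-0.997, 0.076, 0.0], [-0.0, 0.0, -1.0]]
ft_force: [1.1, 0.4, -1.7]
gripper_width: 18.0
```

{"op": "servo_tool", "data": {"increments": [0,0,0.6,0,0.1,0,0,0.5,0,0.1,0,0,0,0,0.1]}}

```text
clock: 26.57
tcp_pos: [471.6, -232.7, 55.1]
orientation: [[-0.076, -0.997, -0.0], [-0.997, 0.076, 0.0], [-0.0, 0.0, -1.0]]
ft_force: [-0.0, 0.3, -0.5]
gripper_width: 18.7
```

{"op": "servo_tool", "data": {"increments": [0,0,0.6,0,0.1,0,0,0.4,0,0.1,0,0,0,0,0.1]}}

```text
clock: 26.82
tcp_pos: [471.6, -232.7, 54.1]
orientation: [[-0.076, -0.997, -0.0], [-0.997, 0.076, 0.0], [-0.0, 0.0, -1.0]]
ft_force: [0.2, -0.5, -1.7]
gripper_width: 18.8
```

{"op": "servo_tool", "data": {"increments": [0,0,0.5,0,0.1,0,0,0,0,0.1,0,0,0,0,0.1]}}

```text
clock: 27.07
tcp_pos: [471.7, -232.7, 53.9]
orientation: [[-0.076, -0.997, 0.0], [-0.997, 0.076, 0.0], [-0.0, -0.0, -1.0]]
ft_force: [-0.5, 0.3, 3.2]
gripper_width: 18.4
```

{"op": "servo_tool", "data": {"increments": [0,0,0.5,0,0.1,0,0,0,0,0.1,0,0,0,0,0.1]}}

```text
clock: 27.32
tcp_pos: [471.7, -232.7, 53.9]
orientation: [[-0.076, -0.997, 0.0], [-0.997, 0.076, -0.0], [-0.0, -0.0, -1.0]]
ft_force: [-1.4, 1.1, 8.8]
gripper_width: 18.5
```

It is seated on the socket floor. I'll ease off and release.

{"op": "servo_tool", "data": {"increments": [0,0,-0.8,0,0.1,0,0,0,0,0.3,0,0,0,0,0.5,0,0,0,0,0.5,0,0,0,0,0.5]}}

```text
clock: 27.73
tcp_pos: [471.6, -232.7, 53.8]
orientation: [[-0.076, -0.997, -0.0], [-0.997, 0.076, 0.0], [-0.0, 0.0, -1.0]]
ft_force: [-0.2, 0.5, -0.0]
gripper_width: 42.6
```

```bash
python3 - <<'E'
from h import *
np.set_printoptions(precision=2,suppress=True)
o=st();print(o['tcp_pos'],o['ft_force'],o['gripper_width'])
im,d=read_camera('wrist');save('u_wrist',im)
E
```

```text
[ 471.63 -232.69   53.81] [-0.2   0.5  -0.01] 42.61569177897222
```

View pics/u_wrist.png

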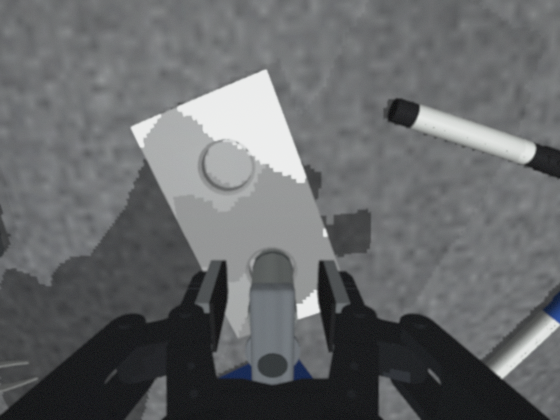

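{"op": "servo_tool", "data": {"increments": [0,0,-10,0,0.5,0,0,-25,0,0.5,0,0,-30,0,0.5,0,0,-30,0,0.5,0,0,-30,0,0.5]}}

```text
clock: 28.2
tcp_pos: [471.3, -232.6, 180.9]
orientation: [[-0.077, -0.997, -0.0], [-0.997, 0.077, 0.0], [-0.0, 0.0, -1.0]]
ft_force: [1.6, 0.5, -0.1]
gripper_width: 42.7
```

{"op": "servo_tool", "data": {"increments": [0,20,-20,0,0.5,0,20,0,0,0.5,0,0,0,0,0.5,0,0,0,0,0.5,0,0,0,0,0.5]}}

```text
clock: 28.62
tcp_pos: [432.3, -229.7, 199.4]
orientation: [[-0.076, -0.997, 0.001], [-0.997, 0.076, -0.0], [0.0, -0.001, -1.0]]
ft_force: [0.0, -0.0, 0.7]
gripper_width: 42.9
```

```bash
python3 - <<'E'
from h import *
np.set_printoptions(precision=2,suppress=True)
o=st();print(o['tcp_pos'],o['ft_force'],o['gripper_width'])
im,d=read_camera('wrist');save('v_wrist',im)
im,d=read_camera('side');save('v_side',im)
cv2.imwrite('pics/v_zoom.png',cv2.cvtColor(cv2.resize(im[200:340,200:340],None,fx=4.2,fy=4.2,interpolation=cv2.INTER_CUBIC),cv2.COLOR_RGB2BGR))
E
```

```text
[ 432.28 -229.65  199.36] [ 0.04 -0.04  0.74] 42.879541205996155
```

View pics/v_wrist.png

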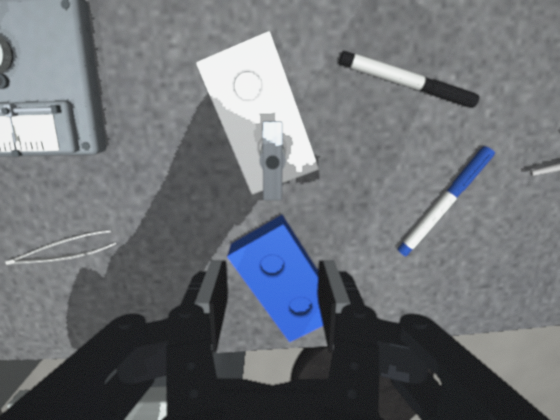

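View pics/v_zoom.png

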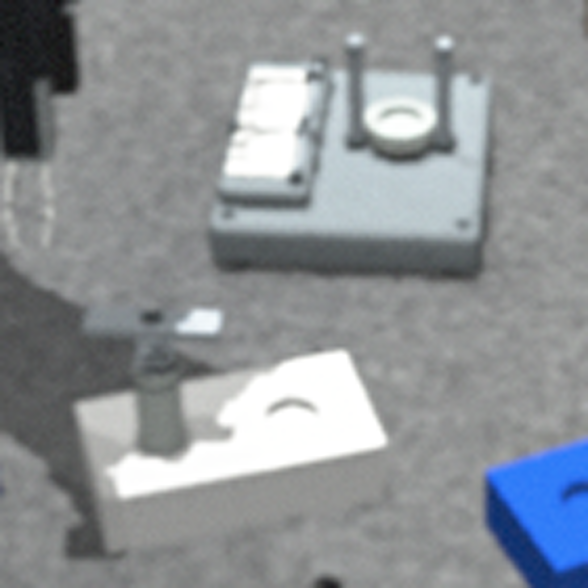

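The spring stands upright in socket 0 of the white rack, with its crosshead centre at (272,162) in the wrist view. The gripper is clear and the rider is in place. I'm handing the job in.

```bash
python3 -c "
from workcell import bot
print(bot.finish_job())"
```

```text
the job is handed in; nothing more can be done
None
```

The spring tested sound, so I stood it back in the first socket of the white rack and handed the job in at about 28.6 s.

- **Setting down:** the spring went into the tester cup with about 2.8 N, under the 6 N limit, and the rider stayed near zero.
- **Pressing:** the spring's own load at the pins read about 8.8 N. The total on the wrist peaked at 15 N, roughly 6 N on the pins. I eased it to about 13–14 N, roughly 4–5 N on the pins, and held it for about 1.6 s.
- **Reading:** in the close wrist picture the rider's hair sits halfway between the 9 N limit line and the 10 N tick, about 2.5 mm beyond the line. That is only just outside the 2 mm band where either verdict would do. The wrist force plus the spring's weight came to about 9.8 N, slightly higher than the gauge but giving the same verdict.
- **Last checks:** the final pictures show the spring upright in its socket, the rider still where the pointer left it, and the gripper clear. What I could see of the other things on the bench looked undisturbed, but I did not re-measure them.
- **Disagreement:** just before the spring went back, the socket positions looked 1–1.5 mm off my first estimate. The spring still went in without resistance until it reached the socket floor. There I pressed it to about 9 N before easing off and letting go.

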